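# Slide the slide carrier onto the cold plate and lock it

## Robot

A 6-joint arm with a two-finger parallel gripper is mounted at the origin on the work surface. World frame = base frame: x ahead of the robot, y to its left, z up, the work surface at z = 0. Lengths are in m, angles in degrees, forces in N, time in s.
With the tool pointing down it reaches from about 0.4 to 0.825 m from the base axis. Payload 7 kg.
Tool frame: the origin (TCP) lies midway between the tips of the shut fingers; the grasp point (between the pads) lies 19 mm behind it; z points along the fingers, y is the line along which they close (so a half turn about z gives the same grasp; the last joint's range is limited). The gripper opens to 88 mm and grips with 3 to 60 N. Pads are 19 mm wide; open, the fingers measure 130 mm over their backs; the gripper's body (78 mm by 193 mm) begins 47 mm behind the grasp point.
Start: joints at [87.726, 20.546, 0.682, 0, -70.136, -16.507], TCP at [0.217, 0.639, 0.227] pointing down, gripper open.
Joint ranges: [-176.03, 176.03], [-82.01, 121.73], [-58.28, 71.71], [-173.87, 95.51], [-174.79, -0.11], [-173.66, 173.66]. Speed limits (degrees/s): [136.94, 136.94, 172.46, 180, 180, 180].

## Interface

Orientations are given as [roll, pitch, yaw] about the fixed x, y, z axes, in that order (R = Rz(yaw) Ry(pitch) Rx(roll)).
In Python, from plant import get_state, optics, order gives the robot as it stands. The module is installed in compiled form; this text tells all that it offers.
- The arm moves only by the tool send_rows, never from a script. Its argument "moves" is a list of rows, each an object with "slide": the shift along the tool's x, y, z as a fraction of full scale, a list of three; "turn": the turn about the tool's z as a fraction of full scale; "gripper": the opening, from 0 (shut) to 1 (fully open). A call has exactly 5 rows; each row is the pose to reach, as a shift and turn from the pose commanded when the call began, along the tool's axes at that moment; what a row does not reach only later rows make up. Full scale, the value 1, is 150 mm for a shift and 90 degrees for a turn. A row lasts 1/12 s, in which the tool goes at most 41.7 mm and 7.16 degrees, less where a joint would pass 70% of its speed; a pose out of reach is approached as far as the arm can. A call with a number of a shift or a turn outside -1 to 1 is refused whole. A call with a gripper value outside its range is refused whole. The fingers move at their own pace and stop on an object; "newtons" is the grip in N (left out, the last holds). Time passes only in rows, so rows that repeat a pose let the fingers close, or fill a call up. It gives the time, the measured TCP pose, the force, the opening and the grip force at its end, in the units of the state.
- get_state(): the state, without advancing time (a new reading comes with each control period).
- optics.capture(name): name is "side" or "top" or "wrist"; returns a dict with "img" (480x640x3 uint8, red, green, blue), "intrinsics" (3x3 intrinsics, pixels), "origin" and "attitude" of the camera in the world. Camera axes: x right, y down, z forward; pixel columns grow to the right and rows downward; lengths in m; the calibration is good to about 2 mm. A picture is of the moment at which its call begins. There is no depth.
- order.close_job(): hands the job in; it is judged then, once.
Trained networks look in the newest picture that a camera, given by its name, has taken for a name from the list of things; names that differ only in an ending like _2 or _b are one class to them, and where a whole thing is asked for, a point or a joint stands for the part that bears it (a point fixed in the world has none). Each returns a list of dicts, best first, with "p" (0 to 1); they miss things now and then, are a little off and sometimes report something else, mostly with a low value. They report only what shows in the picture. A call takes as long as a camera call. They do not tell look-alikes from the thing itself.
- optics.look_for(camera, name): "location" ([x, y, z] in m, in world coordinates, good to about 4 mm: the middle of the surface that is visible of it).
The state is a dict: "time_s": time; "joints": joint angles; "qd": joint speeds; "joint_torque": joint torques, N m; "tcp_pos": TCP position; "eef_rot": TCP orientation; "contact_force": force on the tool from outside, world axes, zero at the start; "moment": the same for the moment, N m; "gripper_width": finger opening in m; "gripper_force": force on a finger pad.
Only numpy, scipy, OpenCV 4.12 (cv2) and the standard library are available. Lean on these libraries where they do the work, as an engineer would, in place of code of your own. Each camera call takes 0.05 s, during which the arm holds its last target. There are 200 camera calls.

## Task

Slide the white carrier of glass slides along the bench, never lifting or tipping it, with its black grip tab towards you, in between the rails under the light bar until it lies fully home on the cold plate against the rear stop. Then swing the cam lever all the way round so that its nose locks the carrier in, and let go. Leave everything else where it stands.

Things in the scene. Friction and masses are not known exactly. Their poses are not given: they have to be found in the camera images.
- carrier: flat white plastic slide carrier, 90 (x) x 120 (y) x 8 mm, lying on the bench, four glass slides on it; at the middle of its -x edge stands a black upright tab, 14 mm wide in y, from the edge (x = -45) out to x = -71 mm, from the bench to 36 mm high. Origin: centre of the 90 x 120 plate's underside; z up. 200 to 420 g; too wide to grasp except by the tab
- tab (a point): point in the middle of the carrier's tab, 58 mm from the carrier's origin along its -x, 28 mm above the bench; axes as the carrier's
- home (a point): centre of the dark cold plate, flush with the bench (z = 0), on the fixed station; x points into the bay, away from the robot, y left, z up. The carrier is home when its origin is here and its axes agree (tab centre at x = -58 mm)
- bay (a point): the station's rails and stop; same point and axes as home. Rear stop: face at x = +45 mm, 14 mm high. Side rails 10 mm high, inner faces at y = +-63.5, from x = -30 to 45, flaring outwards to y = +-75 at x = -49 mm
- light_bar (a point): centre of the underside of the fixed white light bar over the bay, 68 mm above the bench, at (-17.5, 0) mm from home. The bar spans x -50 to +15 and y -100 to +100 mm from home, 35 mm thick, on posts at y = +-92. A gripper pointing straight down on the tab would hit it before the carrier is home: lean the tool back towards the robot by about 40 degrees
- lever_pivot (a point): pivot of the cam lever, at the bench, at (-54, +84) mm in the frame of home; its axis is vertical; axes as home
- lever (a joint): cam lever angle, 0 to 1.571 rad, counter-clockwise from above. 0 = open: handle along the station's +y, nose along -x. 1.571 = locked, end stop: handle along -x, towards the robot, nose along -y in front of the carrier's edge (1.5 mm clear of it when home). Nose 42 mm long, 15 wide, 3 to 13 mm above the bench. Stays where left; friction 0.06 Nm
- lever_knob (a point): grip point of the lever's upright black round knob, 14 mm in diameter, 75 mm from the pivot, reaching from 4 to 52 mm above the bench; this point is 40 mm above the bench on its axis
- amber: bystander: amber bottle, 52 mm wide, 115 mm high; origin at its base
- tape_a: bystander: roll of tape lying flat, 96 mm wide, 25 mm high; origin at its base
- calculator: bystander: calculator, 150 x 80 x 20 mm; origin at its base
Things that resemble listed ones, but are neither listed nor needed, are in the scene too. What is shaped like the carrier but green or purple is not meant.

How it is judged (in metres and radians):
On the way, in this order (a step that is already met when the one before it is completed fails the run):
1. the carrier lies home on the cold plate (within 7 mm along the bay, 6 mm across), lever not yet locked (x of carrier in the frame of home between -0.007 and 0.007 m and y of carrier in the frame of home between -0.006 and 0.006 m and angle between the x axis of carrier and the x axis of home, either way round below 0.06 rad and height (world z) of carrier below 0.004 m and angle between carrier's own z axis and vertical below 0.05 rad and value of joint lever below 1.3 rad and x of tab in the frame of home below 0 m), for 0.2 s.
2. the lever is swung to locked (value of joint lever above 1.48 rad), for 0.2 s.
At the end, for the whole second after the job is handed in: the carrier lies flat and still on the cold plate, its origin within 4 mm of home along the bay and 6 mm across it, turned less than 0.06 rad from it, tab towards the robot side, and the lever stands beyond 1.48 rad (x of carrier in the frame of home between -0.004 and 0.004 m and y of carrier in the frame of home between -0.006 and 0.006 m and angle between the x axis of carrier and the x axis of home, either way round below 0.06 rad and height (world z) of carrier below 0.004 m and angle between carrier's own z axis and vertical below 0.05 rad and value of joint lever above 1.48 rad and linear speed of carrier below 0.01 m/s and x of tab in the frame of home below 0 m); the robot touches nothing.
It fails at once if the carrier is lifted more than 12 mm or tipped more than 0.2 rad (height (world z) of carrier above 0.012 m or angle between carrier's own z axis and vertical above 0.2 rad).
It fails at once if the amber bottle, the tape roll or the calculator is moved more than 20 mm (distance of any of amber, tape_a, calculator from where it was at the start of the episode above 0.02 m).
It also fails if it takes over 70 s, if anything falls off the work surface, if the arm or the gripper's body presses on something with over 40 N, if the wrist force passes 120 N, or if a joint passes its speed limit or range.

## Working session

There is one attempt and no reset: what is moved stays moved. The work goes in short steps, Python scripts to look and compute and a tool call to move; the robot and the scene stay as the last step left them, time stands still between calls to the robot, and variables do not carry over. Pictures are saved under pics/ and viewed, at most 10 in all, crops included, and the job is handed in when it is done.

Besides the shell and the picture viewer there is one more tool, called by a JSON object that holds its "name" and its "arguments". send_rows: Moves the arm, as the interface text tells. Shift numbers are shares of 150 mm and turn numbers shares of 90 degrees, none past 1 either way. Its arguments: {"type":"object","properties":{"moves":{"type":"array"},"newtons":{"type":"number"}},"required":["moves"]}

```bash
mkdir -p pics
python3 - <<'E'
from plant import get_state, optics, order
import cv2,numpy as np
s=get_state();print(s['time_s'],s['tcp_pos'],s['eef_rot'],s['gripper_width'])
for c in['top','side']:
    d=optics.capture(c);cv2.imwrite(f'pics/{c}0.png',d['img'][:,:,::-1])
    K=np.array(d['intrinsics']);R=np.array(d['attitude']);o=np.array(d['origin']);print(c,K.tolist(),o,R.tolist())
    for n in['carrier','tab','home','light_bar','lever_pivot','lever_knob','amber','tape_a','calculator']:
        for r in optics.look_for(c,n):
            p=np.array(r['location'])
            try:
                q=K@(R.T@(p-o));q=(q[:2]/q[2]).round()
            except Exception as e:q=str(e)
            print(n,p.round(4),round(r['p'],2),q)
E
```

```text
0.0 [0.2171779  0.63859555 0.22560534] [ 1.79904900e+02 -8.00866484e-03 -1.87861617e+01] 0.08799455353475727
top [[622.2455145982611, 0.0, 309.76853256962204], [0.0, 622.2455145982611, 243.5360033973447], [0.0, 0.0, 1.0]] [ 0.29611565 -0.09447969  1.96664939] [-174.02436604249397, 0.33776708934508026, -90.69971403575259]
carrier [ 0.2959 -0.1946  0.0092] 0.96 matmul: Input operand 1 does not have enough dimensions (has 0, gufunc core with signature (n?,k),(k,m?)->(n?,m?) requires 1)
carrier [ 0.3689 -0.6015  0.0099] 0.91 matmul: Input operand 1 does not have enough dimensions (has 0, gufunc core with signature (n?,k),(k,m?)->(n?,m?) requires 1)
carrier [0.3559 0.0481 0.0078] 0.84 matmul: Input operand 1 does not have enough dimensions (has 0, gufunc core with signature (n?,k),(k,m?)->(n?,m?) requires 1)
carrier [ 0.4947 -0.1919  0.01  ] 0.63 matmul: Input operand 1 does not have enough dimensions (has 0, gufunc core with signature (n?,k),(k,m?)->(n?,m?) requires 1)
carrier [ 0.349  -0.3864  0.0074] 0.62 matmul: Input operand 1 does not have enough dimensions (has 0, gufunc core with 
[... 3791 characters left out ...]
ignature (n?,k),(k,m?)->(n?,m?) requires 1)
light_bar [0.67   0.0493 0.0887] 0.7 matmul: Input operand 1 does not have enough dimensions (has 0, gufunc core with signature (n?,k),(k,m?)->(n?,m?) requires 1)
lever_pivot [0.6708 0.0547 0.0864] 0.89 matmul: Input operand 1 does not have enough dimensions (has 0, gufunc core with signature (n?,k),(k,m?)->(n?,m?) requires 1)
lever_knob [0.6193 0.1692 0.0139] 0.68 matmul: Input operand 1 does not have enough dimensions (has 0, gufunc core with signature (n?,k),(k,m?)->(n?,m?) requires 1)
tape_a [ 0.6819 -0.3257  0.0244] 0.8 matmul: Input operand 1 does not have enough dimensions (has 0, gufunc core with signature (n?,k),(k,m?)->(n?,m?) requires 1)
```

View pics/top0.png

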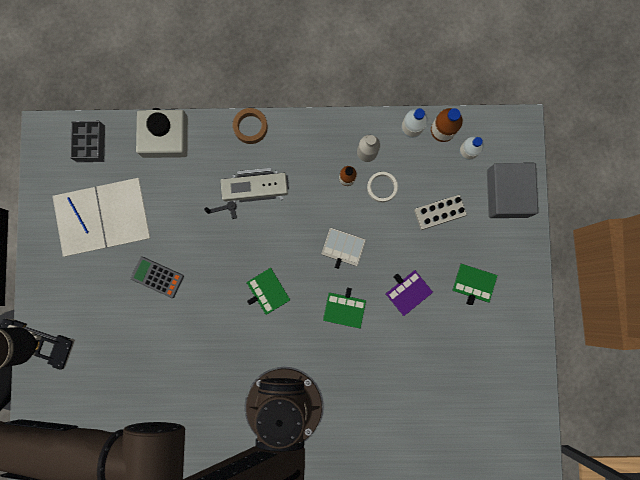

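View pics/side0.png

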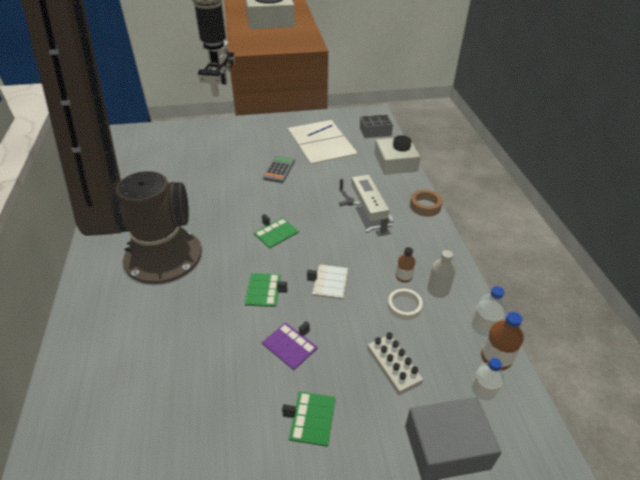

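The top view shows the white carrier at (343,247) with its tab at (338,264). The station and light bar are at (254,186), with the lever at (222,210) and its knob at (209,210).

Things that could be mistaken for the carrier:
- green at (268,291)
- green at (345,309)
- green at (475,283)
- purple at (409,292)

The white one at (343,247) fits the description. The amber bottle is the small one at (348,175) and tape_a is the white ring at (382,186). I'll check the carrier choice in a close crop.

```bash
cat > h.py <<'E'
from plant import get_state, optics, order
import cv2,numpy as np
from scipy.spatial.transform import Rotation as Ro
def cap(c):
    d=optics.capture(c)
    return d['img'][:,:,::-1].copy(),np.array(d['intrinsics']),np.array(d['origin']),Ro.from_euler('xyz',d['attitude'],degrees=True).as_matrix()
def ray(px,K,o,R,z):
    v=R@np.linalg.solve(K,[px[0],px[1],1.]);return o+v*(z-o[2])/v[2]
def proj(p,K,o,R):
    q=K@(R.T@(np.array(p)-o));return q[:2]/q[2]
def st():
    s=get_state();print(round(s['time_s'],2),np.round(s['tcp_pos'],4),np.round(s['eef_rot'],2),'q',np.round(s['joints'],1),'F',np.round(s['contact_force'],1),'w',round(s['gripper_width'],4),round(s['gripper_force'],1));return s
E
python3 - <<'E'
from h import *
I,K,o,R=cap('top')
hsv=cv2.cvtColor(I,cv2.COLOR_BGR2HSV)
def blob(x0,y0,x1,y1,lo,z,nm,inv=False):
    g=I[y0:y1,x0:x1].max(2); m=((g<lo) if inv else (I[y0:y1,x0:x1].min(2)>lo)).astype(np.uint8)
    c=max(cv2.findContours(m,0,1)[0],key=cv2.contourArea)+np.array([x0,y0])
    b=cv2.boxPoints(cv2.minAreaRect(c)); w=np.array([ray(p,K,o,R,z) for p in b]);M=cv2.moments(c)
    print(nm,b.round(1).tolist(),'world',w[:,:2].round(4).tolist(),'mean',w.mean(0).round(4),'sides',np.linalg.norm(w[1]-w[0]).round(4),np.linalg.norm(w[2]-w[1]).round(4),'ang',[np.degrees(np.arctan2(*(w[i+1]-w[i])[[1,0]])).round(1) for i in(0,1)],'cent',ray((M['m10']/M['m00'],M['m01']/M['m00']),K,o,R,z).round(4) if M['m00'] else 0)
blob(315,222,375,275,160,.008,'carrier')
blob(325,252,350,275,60,.03,'tab',True)
blob(210,160,298,206,150,.103,'bar')
blob(200,200,245,222,70,.05,'lever',True)
a=cv2.resize(I[160:225,195:300],None,fx=5,fy=5,interpolation=cv2.INTER_CUBIC)
b=cv2.resize(I[215:280,310:380],None,fx=5,fy=5,interpolation=cv2.INTER_CUBIC)
cv2.imwrite('pics/crop.png',cv2.resize(np.hstack([a,b]),None,fx=.9,fy=.9))
E
```

```text
carrier [[323.79998779296875, 251.6999969482422], [325.20001220703125, 246.3000030517578], [332.0, 248.0], [330.6000061035156, 253.39999389648438]] world [[0.4747, -0.1295], [0.4919, -0.1341], [0.4862, -0.1556], [0.4691, -0.151]] mean [ 0.4805 -0.1425  0.008 ] sides 0.0177 0.0222 ang [np.float64(-14.8), np.float64(-104.8)] cent [ 0.4805 -0.142   0.008 ]
tab [[333.70001220703125, 266.6000061035156], [337.70001220703125, 257.3999938964844], [341.79998779296875, 259.20001220703125], [337.79998779296875, 268.3999938964844]] world [[0.4257, -0.1594], [0.4542, -0.1721], [0.4486, -0.1848], [0.4201, -0.1721]] mean [ 0.4372 -0.1721  0.03  ] sides 0.0312 0.0139 ang [np.float64(-24.1), np.float64(-114.0)] cent [ 0.4373 -0.1722  0.03  ]
bar [[221.1999969482422, 188.6999969482422], [272.29998779296875, 184.10000610351562], [273.1000061035156, 193.5], [222.0, 198.1999969482422]] world [[0.6624, 0.1816], [0.6747, 0.026], [0.6455, 0.0235], [0.6332, 0.1789]] mean [0.654  0.1025 0.103 ] sides 0.1561 0.0293 ang [np.float64(-85.5), np.float64(-175.2)] cent [0.6444 0.119  0.103 ]
lever [[203.1999969482422, 212.0], [206.6999969482422, 195.10000610351562], [239.10000610351562, 201.89999389648438], [235.60000610351562, 218.8000030517578]] world [[0.6, 0.2454], [0.6531, 0.2347], [0.6303, 0.1332], [0.5774, 0.1441]] mean [0.6152 0.1894 0.05  ] sides 0.0542 0.104 ang [np.float64(-11.4), np.float64(-102.6)] cent [0.6092 0.1785 0.05  ]
```

View pics/crop.png

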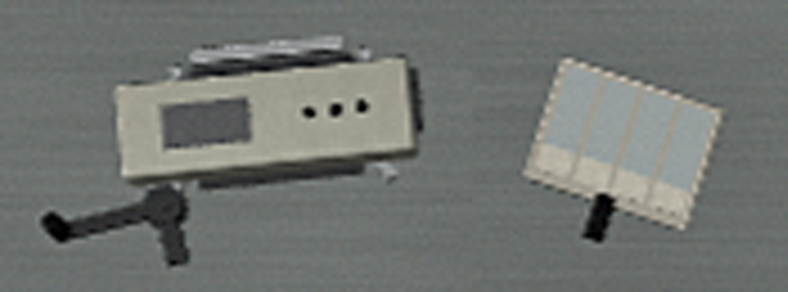

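The right half of the crop confirms the white carrier: four slides, and a black tab from (603,195) to (593,240). The left half shows the light bar with corners at (116,87), (408,58), (416,152) and (125,182). The lever hub is at (166,208), its knob near (57,228) and its nose tip at (177,262).

Run:
```python
from h import *
I,K,o,R=cap('top')
L=lambda u,v:(195+u/4.5-.4,160+v/4.5-.4)
Q=lambda u,v:(310+(u-472.5)/4.5-.4,215+v/4.5-.4)
bar=[ray(L(*p),K,o,R,.103) for p in[(116,87),(408,58),(416,152),(125,182)]]
B=np.array(bar);print(B.round(4).tolist(),np.linalg.norm(B[0]-B[1]),np.linalg.norm(B[1]-B[2]))
y=(B[0]+B[3]-B[1]-B[2]);yaw=np.arctan2(-y[0],y[1]);print('yaw',np.degrees(yaw))
c=B.mean(0);ex=np.array([np.cos(yaw),np.sin(yaw)]);ey=np.array([-ex[1],ex[0]])
home=c[:2]+.0175*ex;print('home',home,'pivot pred',home-.054*ex+.084*ey)
print('pivot',ray(L(166,208),K,o,R,.013),'knob',ray(L(57,228),K,o,R,.045),'nose',ray(L(177,262),K,o,R,.013))
C=np.array([ray(Q(*p),K,o,R,.008) for p in[(565,58),(721,110),(687,229),(525,175)]]);print('car',C.mean(0),np.linalg.norm(C[0]-C[1]),np.linalg.norm(C[1]-C[2]))
d=C[0]+C[1]-C[2]-C[3];a=np.arctan2(d[1],d[0]);print('cyaw',np.degrees(a),'tab',C.mean(0)[:2]-.058*np.array([np.cos(a),np.sin(a)]))
d=C[0]+C[3]-C[2]-C[1];print('cyaw2',np.degrees(np.arctan2(-d[0],d[1])))
st()
```

```text
[[0.6927, 0.1841, 0.103], [0.71, -0.0138, 0.103], [0.6454, -0.0187, 0.103], [0.6275, 0.1778, 0.103]] 0.19867691458656705 0.06482904138633573
yaw 5.102099143943368
home [0.68633771 0.08388933] pivot pred [0.62508148 0.16275424]
pivot [0.62448877 0.16193519 0.013     ] knob [0.60605119 0.23348619 0.045     ] nose [0.58585532 0.1541395  0.013     ]
car [ 0.49097854 -0.19157306  0.008     ] 0.11566481069557172 0.08737950533119797
cyaw -18.322076945246017 tab [ 0.43591889 -0.17334029]
cyaw2 -19.287714797570516
1.1 [0.2173 0.6391 0.2266] [-180.      0.    -18.78] q [ 87.7  20.5   0.7  -0.  -70.1 -16.5] F [0.5 0.9 0.1] w 0.0877 0.0
```

{"name": "send_rows", "arguments": {"moves": [{"slide":[0,-0.25,0.0],"turn":0,"gripper":1},{"slide":[0,-0.5,0],"turn":0,"gripper":1},{"slide":[0,-0.75,0],"turn":0,"gripper":1},{"slide":[0,-1,0],"turn":0,"gripper":1},{"slide":[0,-1,0],"turn":0,"gripper":1}]}}

```text
time_s: 1.52
tcp_pos: [0.2672, 0.7849, 0.2202]
eef_rot: [179.7, -0.1, -18.8]
contact_force: [-1.3, -1.4, -4.7]
gripper_width: 0.0875
gripper_force: 0.0
```

{"name": "send_rows", "arguments": {"moves": [{"slide":[0,-0.25,0.0],"turn":0,"gripper":1},{"slide":[0,-0.5,0],"turn":0,"gripper":1},{"slide":[0,-0.75,0],"turn":0,"gripper":1},{"slide":[0,-1,0],"turn":0,"gripper":1},{"slide":[0,-1,0],"turn":0,"gripper":1}]}}

```text
time_s: 1.93
tcp_pos: [0.3149, 0.9247, 0.2203]
eef_rot: [179.7, -0.0, -18.8]
contact_force: [0.2, 0.2, -1.8]
gripper_width: 0.0878
gripper_force: 0.0
```

{"name": "send_rows", "arguments": {"moves": [{"slide":[0,-0.25,0.0],"turn":0,"gripper":1},{"slide":[0,-0.5,0],"turn":0,"gripper":1},{"slide":[0,-0.75,0],"turn":0,"gripper":1},{"slide":[0,-1,0],"turn":0,"gripper":1},{"slide":[0,-1,0],"turn":0,"gripper":1}]}}

```text
time_s: 2.35
tcp_pos: [0.3279, 0.9639, 0.1956]
eef_rot: [-177.5, -0.2, -18.8]
contact_force: [0.2, 0.2, 0.8]
gripper_width: 0.0872
gripper_force: 0.0
```

```bash
python3 -c "
from h import *
st()"
```

```text
2.35 [0.3279 0.9639 0.1956] [-177.55   -0.22  -18.79] q [ 82.3  61.3  71.7   0.7 -98.  -11. ] F [0.2 0.2 0.8] w 0.0872 0.0
```

{"name": "send_rows", "arguments": {"moves": [{"slide":[0,-1,0.0],"turn":0,"gripper":1},{"slide":[0,-1,0],"turn":0,"gripper":1},{"slide":[0,-1,0],"turn":0,"gripper":1},{"slide":[0,-1,0],"turn":0,"gripper":1},{"slide":[0,-1,0],"turn":0,"gripper":1}]}}

```text
time_s: 2.77
tcp_pos: [0.3365, 0.9889, 0.1651]
eef_rot: [-175.3, -0.4, -18.8]
contact_force: [0.4, -0.6, -0.1]
gripper_width: 0.0878
gripper_force: 0.0
```

{"name": "send_rows", "arguments": {"moves": [{"slide":[0,-1,0.0],"turn":0,"gripper":1},{"slide":[0,-1,0],"turn":0,"gripper":1},{"slide":[0,-1,0],"turn":0,"gripper":1},{"slide":[0,-1,0],"turn":0,"gripper":1},{"slide":[0,-1,0],"turn":0,"gripper":1}]}}

```text
time_s: 3.18
tcp_pos: [0.3444, 1.0114, 0.1418]
eef_rot: [-172.9, -0.7, -18.8]
contact_force: [-0.5, 0.2, -0.5]
gripper_width: 0.0879
gripper_force: 0.0
```

{"name": "send_rows", "arguments": {"moves": [{"slide":[0,0.2,-0.3],"turn":0,"gripper":1},{"slide":[0,0.4,-0.3],"turn":0,"gripper":1},{"slide":[0,0.4,-0.3],"turn":0,"gripper":1},{"slide":[0,0.4,-0.3],"turn":0,"gripper":1},{"slide":[0,0.4,-0.3],"turn":0,"gripper":1}]}}

```text
time_s: 3.6
tcp_pos: [0.3231, 0.9501, 0.1828]
eef_rot: [-172.7, -0.7, -18.8]
contact_force: [-0.5, 0.7, 0.4]
gripper_width: 0.0874
gripper_force: 0.0
```

```bash
python3 -c "
from h import *
st()"
```

```text
3.6 [0.3231 0.9501 0.1828] [-172.73   -0.67  -18.82] q [ 83.1  51.8  49.3   2.2 -80.5 -12.1] F [-0.5  0.7  0.4] w 0.0874 0.0
```

{"name": "send_rows", "arguments": {"moves": [{"slide":[0.1,0.16,-0.1],"turn":0,"gripper":1},{"slide":[0.2,0.32,-0.2],"turn":0,"gripper":1},{"slide":[0.3,0.48,-0.3],"turn":0,"gripper":1},{"slide":[0.4,0.64,-0.4],"turn":0,"gripper":1},{"slide":[0.5,0.8,-0.5],"turn":0,"gripper":1}]}}

```text
time_s: 4.02
tcp_pos: [0.3524, 0.8041, 0.2407]
eef_rot: [-172.9, -0.7, -18.8]
contact_force: [0.8, 1.0, 0.4]
gripper_width: 0.0875
gripper_force: 0.0
```

{"name": "send_rows", "arguments": {"moves": [{"slide":[0.1,0.16,-0.1],"turn":0,"gripper":1},{"slide":[0.2,0.32,-0.2],"turn":0,"gripper":1},{"slide":[0.3,0.48,-0.3],"turn":0,"gripper":1},{"slide":[0.4,0.64,-0.4],"turn":0,"gripper":1},{"slide":[0.5,0.8,-0.5],"turn":0,"gripper":1}]}}

```text
time_s: 4.43
tcp_pos: [0.3814, 0.6586, 0.3017]
eef_rot: [-172.8, -0.7, -18.8]
contact_force: [0.2, 0.6, 0.3]
gripper_width: 0.0876
gripper_force: 0.0
```

{"name": "send_rows", "arguments": {"moves": [{"slide":[0.12,0.2,-0.1],"turn":0,"gripper":1},{"slide":[0.24,0.4,-0.2],"turn":0,"gripper":1},{"slide":[0.36,0.6,-0.3],"turn":0,"gripper":1},{"slide":[0.48,0.8,-0.4],"turn":0,"gripper":1},{"slide":[0.6,1,-0.5],"turn":0,"gripper":1}]}}

```text
time_s: 4.85
tcp_pos: [0.4149, 0.4798, 0.3589]
eef_rot: [-172.8, -0.7, -18.8]
contact_force: [1.8, 0.4, 0.3]
gripper_width: 0.0874
gripper_force: 0.0
```

{"name": "send_rows", "arguments": {"moves": [{"slide":[0.12,0.2,-0.04],"turn":0,"gripper":1},{"slide":[0.24,0.4,-0.08],"turn":0,"gripper":1},{"slide":[0.36,0.6,-0.12],"turn":0,"gripper":1},{"slide":[0.48,0.8,-0.16],"turn":0,"gripper":1},{"slide":[0.6,1,-0.2],"turn":0,"gripper":1}]}}

```text
time_s: 5.27
tcp_pos: [0.4508, 0.3064, 0.371]
eef_rot: [-172.8, -0.7, -18.8]
contact_force: [1.1, -0.1, -0.1]
gripper_width: 0.0875
gripper_force: 0.0
```

{"name": "send_rows", "arguments": {"moves": [{"slide":[0.12,0.2,-0.04],"turn":0,"gripper":1},{"slide":[0.24,0.4,-0.08],"turn":0,"gripper":1},{"slide":[0.36,0.6,-0.12],"turn":0,"gripper":1},{"slide":[0.48,0.8,-0.16],"turn":0,"gripper":1},{"slide":[0.6,1,-0.2],"turn":0,"gripper":1}]}}

```text
time_s: 5.68
tcp_pos: [0.4868, 0.1327, 0.3835]
eef_rot: [-172.8, -0.7, -18.8]
contact_force: [0.9, 0.7, 0.1]
gripper_width: 0.0875
gripper_force: 0.0
```

{"name": "send_rows", "arguments": {"moves": [{"slide":[0.12,0.2,-0.04],"turn":0,"gripper":1},{"slide":[0.24,0.4,-0.08],"turn":0,"gripper":1},{"slide":[0.36,0.6,-0.12],"turn":0,"gripper":1},{"slide":[0.48,0.8,-0.16],"turn":0,"gripper":1},{"slide":[0.6,1,-0.2],"turn":0,"gripper":1}]}}

```text
time_s: 6.1
tcp_pos: [0.5228, -0.0411, 0.3956]
eef_rot: [-172.8, -0.8, -18.8]
contact_force: [0.5, 0.5, -0.3]
gripper_width: 0.0876
gripper_force: 0.0
```

{"name": "send_rows", "arguments": {"moves": [{"slide":[0.2,0.18,0],"turn":0,"gripper":1},{"slide":[0.4,0.36,0],"turn":0,"gripper":1},{"slide":[0.6,0.54,0],"turn":0,"gripper":1},{"slide":[0.8,0.72,0],"turn":0,"gripper":1},{"slide":[1,0.9,0],"turn":0,"gripper":1}]}}

```text
time_s: 6.52
tcp_pos: [0.6224, -0.2171, 0.3798]
eef_rot: [-172.8, -0.7, -18.8]
contact_force: [0.9, 1.4, 0.3]
gripper_width: 0.0876
gripper_force: 0.0
```

{"name": "send_rows", "arguments": {"moves": [{"slide":[0.2,0.18,0],"turn":0,"gripper":1},{"slide":[0.4,0.36,0],"turn":0,"gripper":1},{"slide":[0.6,0.54,0],"turn":0,"gripper":1},{"slide":[0.8,0.72,0],"turn":0,"gripper":1},{"slide":[1,0.9,0],"turn":0,"gripper":1}]}}

```text
time_s: 6.93
tcp_pos: [0.721, -0.3923, 0.3645]
eef_rot: [-172.9, -0.7, -18.8]
contact_force: [2.3, 1.0, 2.1]
gripper_width: 0.0878
gripper_force: 0.0
```

{"name": "send_rows", "arguments": {"moves": [{"slide":[0.2,0.18,0],"turn":0,"gripper":1},{"slide":[0.4,0.36,0],"turn":0,"gripper":1},{"slide":[0.6,0.54,0],"turn":0,"gripper":1},{"slide":[0.8,0.72,0],"turn":0,"gripper":1},{"slide":[1,0.9,0],"turn":0,"gripper":1}]}}

```text
time_s: 7.35
tcp_pos: [0.7788, -0.5292, 0.3181]
eef_rot: [-173.4, -1.7, -19.1]
contact_force: [-0.0, 0.0, -0.6]
gripper_width: 0.0875
gripper_force: 0.0
```

{"name": "send_rows", "arguments": {"moves": [{"slide":[1,0.5,-0.1],"turn":0,"gripper":1},{"slide":[1,0.5,-0.1],"turn":0,"gripper":1},{"slide":[1,0.5,-0.1],"turn":0,"gripper":1},{"slide":[1,0.5,-0.1],"turn":0,"gripper":1},{"slide":[1,0.5,-0.1],"turn":0,"gripper":1}]}}

```text
time_s: 7.77
tcp_pos: [0.7956, -0.5636, 0.2906]
eef_rot: [-174.3, -4.5, -19.2]
contact_force: [-0.5, -0.1, 0.0]
gripper_width: 0.0877
gripper_force: 0.0
```

```bash
python3 -c "
from h import *
s=st();print(Ro.from_euler('xyz',s['eef_rot'],degrees=True).as_matrix().round(3))"
```

```text
7.77 [ 0.7956 -0.5636  0.2906] [-174.33   -4.54  -19.22] q [ -26.5   54.5   71.7   -6.4 -103.4   95.8] F [-0.5 -0.1  0. ] w 0.0877 0.0
[[ 0.941 -0.32   0.107]
 [-0.328 -0.942  0.067]
 [ 0.079 -0.098 -0.992]]
```

{"name": "send_rows", "arguments": {"moves": [{"slide":[0.5,0.9,-0.4],"turn":0,"gripper":1},{"slide":[0.5,0.9,-0.4],"turn":0,"gripper":1},{"slide":[0.5,0.9,-0.4],"turn":0,"gripper":1},{"slide":[0.5,0.9,-0.4],"turn":0,"gripper":1},{"slide":[0.5,0.9,-0.4],"turn":0,"gripper":1}]}}

```text
time_s: 8.18
tcp_pos: [0.7485, -0.6406, 0.293]
eef_rot: [-175.4, -6.5, -19.5]
contact_force: [-0.2, 0.1, -0.2]
gripper_width: 0.0876
gripper_force: 0.0
```

{"name": "send_rows", "arguments": {"moves": [{"slide":[0.7,0.9,-0.4],"turn":0,"gripper":1},{"slide":[0.7,0.9,-0.4],"turn":0,"gripper":1},{"slide":[0.7,0.9,-0.4],"turn":0,"gripper":1},{"slide":[0.7,0.9,-0.4],"turn":0,"gripper":1},{"slide":[0.7,0.9,-0.4],"turn":0,"gripper":1}]}}

```text
time_s: 8.6
tcp_pos: [0.7167, -0.6961, 0.289]
eef_rot: [-176.5, -8.4, -19.6]
contact_force: [0.3, -0.2, 0.4]
gripper_width: 0.0877
gripper_force: 0.0
```

```bash
python3 -c "
from h import *
s=st();print(Ro.from_euler('xyz',s['eef_rot'],degrees=True).as_matrix().round(3))"
```

```text
8.6 [ 0.7167 -0.6961  0.289 ] [-176.46   -8.39  -19.63] q [-35.3  54.8  71.6  -5.8 -99.7 104.6] F [ 0.3 -0.2  0.4] w 0.0877 0.0
[[ 0.932 -0.327  0.158]
 [-0.332 -0.943  0.009]
 [ 0.146 -0.061 -0.987]]
```

{"name": "send_rows", "arguments": {"moves": [{"slide":[-0.18,-0.17,-0.02],"turn":0,"gripper":1},{"slide":[-0.36,-0.34,-0.03],"turn":0,"gripper":1},{"slide":[-0.54,-0.5,-0.05],"turn":0,"gripper":1},{"slide":[-0.73,-0.67,-0.07],"turn":0,"gripper":0.7},{"slide":[-0.91,-0.84,-0.08],"turn":0,"gripper":0.5}]}}

```text
time_s: 9.02
tcp_pos: [0.6314, -0.5347, 0.2888]
eef_rot: [-176.5, -8.4, -19.6]
contact_force: [1.6, -0.1, 1.8]
gripper_width: 0.0793
gripper_force: 0.0
```

{"name": "send_rows", "arguments": {"moves": [{"slide":[-0.18,-0.17,-0.02],"turn":0,"gripper":0.5},{"slide":[-0.36,-0.34,-0.03],"turn":0,"gripper":0.5},{"slide":[-0.54,-0.5,-0.05],"turn":0,"gripper":0.5},{"slide":[-0.73,-0.67,-0.07],"turn":0,"gripper":0.5},{"slide":[-0.91,-0.84,-0.08],"turn":0,"gripper":0.5}]}}

```text
time_s: 9.43
tcp_pos: [0.5437, -0.3707, 0.289]
eef_rot: [-176.5, -8.5, -19.5]
contact_force: [1.1, 0.6, 1.1]
gripper_width: 0.0472
gripper_force: 0.0
```

{"name": "send_rows", "arguments": {"moves": [{"slide":[-0.2,-0.2,0],"turn":0,"gripper":0.5},{"slide":[-0.4,-0.4,0],"turn":0,"gripper":0.5},{"slide":[-0.6,-0.6,0],"turn":0,"gripper":0.5},{"slide":[-0.8,-0.8,0],"turn":0,"gripper":0.5},{"slide":[-1,-0.92,0],"turn":0,"gripper":0.5}]}}

```text
time_s: 9.85
tcp_pos: [0.4493, -0.1906, 0.2752]
eef_rot: [-176.4, -8.5, -19.5]
contact_force: [0.2, 1.8, 0.2]
gripper_width: 0.0436
gripper_force: 0.0
```

```bash
cat >> h.py <<'E'
def to(target):
    s=st();M=Ro.from_euler('xyz',s['eef_rot'],degrees=True).as_matrix();print(M.round(3).tolist());print('slide',(M.T@(np.array(target)-s['tcp_pos'])/.15).round(3));return M
E
python3 - <<'E'
from h import *
to([.436,-.172,.10])
I,K,o,R=cap('wrist');cv2.imwrite('pics/w1.png',I);print(o,R.round(3).tolist(),K[0])
for p in ([.436,-.1733,.036],[.491,-.1916,.008]): print(proj(p,K,o,R))
E
```

```text
9.85 [ 0.4493 -0.1906  0.2752] [-176.43   -8.47  -19.53] q [ -0.4  -4.6 -23.2  -0.7 -62.2  71.4] F [0.2 1.8 0.2] w 0.0436 0.0
[[0.932, -0.325, 0.159], [-0.331, -0.944, 0.009], [0.147, -0.062, -0.987]]
slide [-0.296 -0.016  1.14 ]
[ 0.4894451  -0.21456684  0.44281083] [[-0.325, -0.941, -0.09], [-0.944, 0.316, 0.097], [-0.063, 0.117, -0.991]] [373.50037556   0.         317.48570446]
[321.25745975 248.20621996]
[322.0771972  195.03851175]
```

View pics/w1.png

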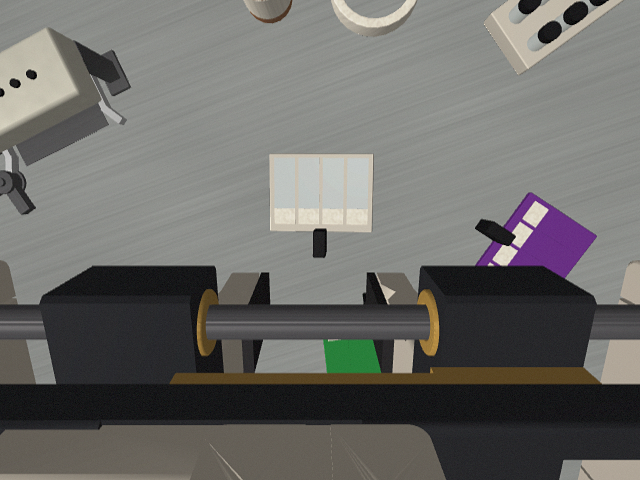

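The wrist view shows the carrier square to the gripper, with corners at (270,154), (373,154), (373,232) and (270,230). The tab is at (320,243), within about 2 mm of my estimate.

Run:
```python
from h import *
I,K,o,R=cap('wrist')
C=np.array([ray(p,K,o,R,.009) for p in[(270,154),(373,154),(373,231.5),(270,230.5)]]);print(C.round(4).tolist(),np.linalg.norm(C[0]-C[1]),np.linalg.norm(C[1]-C[2]))
d=C[0]+C[1]-C[2]-C[3];a=np.arctan2(d[1],d[0]);print(C.mean(0),np.degrees(a),'tab',C.mean(0)[:2]-.058*np.array([np.cos(a),np.sin(a)]))
to([.436,-.172,.010])
```

```text
[[0.5494, -0.1466, 0.009], [0.5105, -0.2575, 0.009], [0.4266, -0.2303, 0.009], [0.4662, -0.1165, 0.009]] 0.11758144964308322 0.08812640984108855
[ 0.48818539 -0.18772292  0.009     ] -18.962416235515814 tab [ 0.43333294 -0.16887594]
9.95 [ 0.4466 -0.1892  0.2754] [-176.37   -8.45  -19.37] q [ -0.2  -4.9 -23.4  -0.8 -62.3  71.4] F [ 1.  -0.   1.2] w 0.0438 0.0
[[0.933, -0.322, 0.159], [-0.328, -0.945, 0.011], [0.147, -0.063, -0.987]]
slide [-0.364  0.026  1.736]
```

{"name": "send_rows", "arguments": {"moves": [{"slide":[-0.1,0.01,0.2],"turn":0,"gripper":0.45},{"slide":[-0.2,0.01,0.4],"turn":0,"gripper":0.45},{"slide":[-0.3,0.02,0.6],"turn":0,"gripper":0.45},{"slide":[-0.37,0.02,0.8],"turn":0,"gripper":0.45},{"slide":[-0.37,0.02,0.95],"turn":0,"gripper":0.45}]}}

```text
time_s: 10.37
tcp_pos: [0.4172, -0.175, 0.1242]
eef_rot: [-176.4, -8.3, -19.6]
contact_force: [-0.5, -0.6, -0.1]
gripper_width: 0.0397
gripper_force: 0.0
```

{"name": "send_rows", "arguments": {"moves": [{"slide":[0,0,0.2],"turn":0,"gripper":0.45},{"slide":[0,0,0.4],"turn":0,"gripper":0.45},{"slide":[0,0,0.6],"turn":0,"gripper":0.45},{"slide":[0,0,0.7],"turn":0,"gripper":0.45},{"slide":[0,0,0.77],"turn":0,"gripper":0.45}]}}

```text
time_s: 10.78
tcp_pos: [0.4375, -0.1745, 0.0101]
eef_rot: [-176.5, -8.3, -19.5]
contact_force: [0.2, -0.2, -0.2]
gripper_width: 0.0395
gripper_force: 0.0
```

{"name": "send_rows", "arguments": {"newtons": 8, "moves": [{"slide":[0,0,0],"turn":0,"gripper":0.35},{"slide":[0,0,0],"turn":0,"gripper":0.25},{"slide":[0,0,0],"turn":0,"gripper":0.1},{"slide":[0,0,0],"turn":0,"gripper":0.1},{"slide":[0,0,0],"turn":0,"gripper":0.1}]}}

```text
time_s: 11.2
tcp_pos: [0.4389, -0.1745, 0.0132]
eef_rot: [-176.4, -8.5, -19.6]
contact_force: [-0.9, 1.6, 0.9]
gripper_width: 0.0151
gripper_force: 8.0
```

{"name": "send_rows", "arguments": {"moves": [{"slide":[-0.01,-0.15,0.01],"turn":-0.03,"gripper":0.1},{"slide":[-0.02,-0.33,0.02],"turn":-0.07,"gripper":0.1},{"slide":[-0.03,-0.5,0.03],"turn":-0.11,"gripper":0.1},{"slide":[-0.03,-0.67,0.04],"turn":-0.15,"gripper":0.1},{"slide":[-0.036,-0.8,0.045],"turn":-0.18,"gripper":0.1}]}}

```text
time_s: 11.62
tcp_pos: [0.4734, -0.0585, 0.0127]
eef_rot: [-179.0, -9.1, -3.0]
contact_force: [-1.0, -0.6, -1.6]
gripper_width: 0.0222
gripper_force: 7.9
```

Run:
```python
from h import *
M=to([.512,.068,.012]);print(np.degrees(np.arctan2(M[1,0],M[0,0])))
I,K,o,R=cap('top');cv2.imwrite('pics/t2.png',cv2.resize(I[150:280,180:380],None,fx=4,fy=4,interpolation=cv2.INTER_CUBIC))
```

```text
11.62 [ 0.4734 -0.0585  0.0127] [-179.     -9.11   -3.02] q [ 18.5  13.  -49.4   7.4 -19.   61.7] F [-1.  -0.6 -1.6] w 0.0222 7.9
[[0.986, -0.05, 0.159], [-0.052, -0.999, 0.009], [0.158, -0.017, -0.987]]
slide [ 0.209 -0.855  0.053]
-3.020211678119292
```

View pics/t2.png

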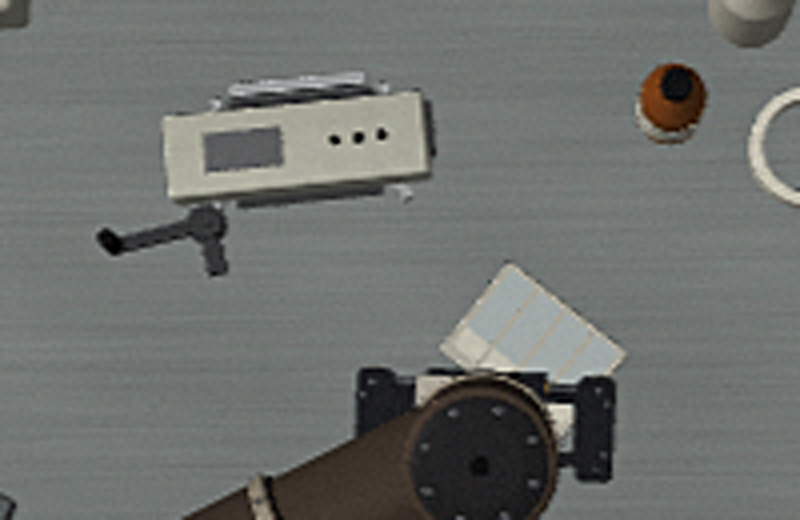

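The carrier is flat, but it lagged and yawed in the 8 N grip: the plate's left corner is at (440,348) and its top corner at (510,262). I'll tighten the grip so the pads square it up.

{"name": "send_rows", "arguments": {"newtons": 20, "moves": [{"slide":[0,0,0],"turn":0,"gripper":0.1},{"slide":[0,0,0],"turn":0,"gripper":0.1},{"slide":[0,0,0],"turn":0,"gripper":0.05},{"slide":[0,0,0],"turn":0,"gripper":0.05},{"slide":[0,0,0],"turn":0,"gripper":0.05}]}}

```text
time_s: 12.08
tcp_pos: [0.4733, -0.06, 0.0125]
eef_rot: [-178.9, -9.1, -3.3]
contact_force: [-3.4, 4.3, 4.9]
gripper_width: 0.0198
gripper_force: 18.3
```

{"name": "send_rows", "arguments": {"newtons": 40, "moves": [{"slide":[0,0,0],"turn":0,"gripper":0.05},{"slide":[0,0,0],"turn":0,"gripper":0.05},{"slide":[0,0,0],"turn":0,"gripper":0.05},{"slide":[0,0,0],"turn":0,"gripper":0.05},{"slide":[0,0,0],"turn":0,"gripper":0.05}]}}

```text
time_s: 12.5
tcp_pos: [0.4731, -0.0602, 0.0124]
eef_rot: [-178.9, -9.1, -3.3]
contact_force: [-4.6, 4.1, 6.7]
gripper_width: 0.0191
gripper_force: 36.7
```

{"name": "send_rows", "arguments": {"newtons": 20, "moves": [{"slide":[0,0,0],"turn":0,"gripper":0.25},{"slide":[0,0,0],"turn":0,"gripper":0.35},{"slide":[0,0,0],"turn":0,"gripper":0.5},{"slide":[0,0,0],"turn":0,"gripper":0.5},{"slide":[0,0,0],"turn":0,"gripper":0.5}]}}

```text
time_s: 12.92
tcp_pos: [0.4732, -0.0599, 0.0119]
eef_rot: [-179.0, -9.1, -3.2]
contact_force: [0.5, -0.3, -1.0]
gripper_width: 0.0411
gripper_force: 0.0
```

Run:
```python
from h import *
st()
I,K,o,R=cap('wrist')
J=cv2.resize(I,None,fx=.6,fy=.6);T,K2,o2,R2=cap('top')
t=cv2.resize(T[205:265,280:355],None,fx=5.2,fy=4.8,interpolation=cv2.INTER_CUBIC)
cv2.imwrite('pics/w3.png',np.hstack([J,t]))
```

```text
12.92 [ 0.4732 -0.0599  0.0119] [-178.97   -9.07   -3.23] q [ 18.4  13.1 -49.3   7.3 -18.9  61.8] F [ 0.5 -0.3 -1. ] w 0.0411 0.0
```

View pics/w3.png

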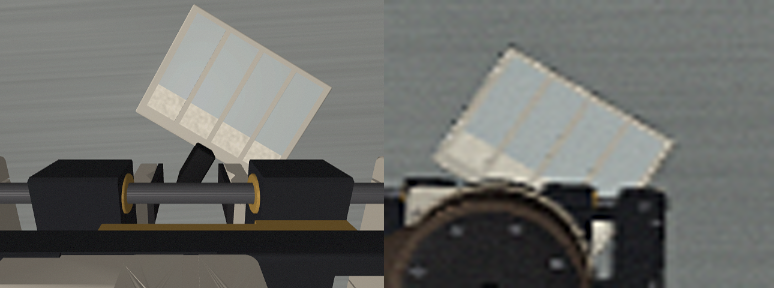

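In the wrist half of this picture the freed carrier shows corners at (193,5), (330,88) and (137,111), yawed clockwise. The tab runs from (205,150) to (185,180), between the fingers.

Run:
```python
from h import *
I,K,o,R=cap('wrist')
A,B,D=[ray((u/.6,v/.6),K,o,R,.008) for u,v in[(193,5),(330,88),(137,111)]]
print(np.linalg.norm(A-B),np.linalg.norm(A-D))
ex=(A-D)[:2];ey=(A-B)[:2];a1=np.arctan2(ex[1],ex[0]);a2=np.arctan2(-ey[0],ey[1]);print(np.degrees([a1,a2]))
c=(B+D)[:2]/2;a=(a1+a2)/2;u=np.array([np.cos(a),np.sin(a)]);print('c',c,'tab',c-.058*u)
to(list(c-.060*u)+[.012])
```

```text
0.11820701186169212 0.08750795698715907
[-32.3395674  -33.20784554]
c [ 0.52826195 -0.09306095] tab [ 0.47949467 -0.06166425]
13.07 [ 0.4732 -0.0597  0.0119] [-178.97   -9.06   -3.2 ] q [ 18.4  13.1 -49.3   7.3 -18.9  61.8] F [-0.3  0.2 -0.5] w 0.0435 0.0
[[0.986, -0.053, 0.158], [-0.055, -0.998, 0.009], [0.157, -0.018, -0.987]]
slide [0.031 0.004 0.004]
```

{"name": "send_rows", "arguments": {"newtons": 20, "moves": [{"slide":[0.02,0.01,0],"turn":0.06,"gripper":0.5},{"slide":[0.04,0.01,0.01],"turn":0.13,"gripper":0.5},{"slide":[0.05,0.01,0.01],"turn":0.2,"gripper":0.5},{"slide":[0.05,0.01,0.01],"turn":0.27,"gripper":0.4},{"slide":[0.05,0.01,0.01],"turn":0.33,"gripper":0.3}]}}

```text
time_s: 13.48
tcp_pos: [0.4808, -0.0614, 0.0115]
eef_rot: [-174.6, -7.3, -33.5]
contact_force: [-0.5, -0.1, -0.1]
gripper_width: 0.0355
gripper_force: 0.0
```

{"name": "send_rows", "arguments": {"moves": [{"slide":[0,0,0],"turn":0,"gripper":0.25},{"slide":[0,0,0],"turn":0,"gripper":0.2},{"slide":[0,0,0],"turn":0,"gripper":0.2},{"slide":[0,0,0],"turn":0,"gripper":0.2},{"slide":[0,0,0],"turn":0,"gripper":0.2}]}}

```text
time_s: 13.9
tcp_pos: [0.4808, -0.0614, 0.0116]
eef_rot: [-174.6, -7.4, -33.1]
contact_force: [0.4, 0.5, 0.8]
gripper_width: 0.0177
gripper_force: 0.0
```

{"name": "send_rows", "arguments": {"moves": [{"slide":[0,0,0],"turn":-0.05,"gripper":0.2},{"slide":[0,0,0],"turn":-0.1,"gripper":0.2},{"slide":[0,0,0],"turn":-0.15,"gripper":0.2},{"slide":[0,0,0],"turn":-0.2,"gripper":0.2},{"slide":[0,0,0],"turn":-0.25,"gripper":0.2}]}}

```text
time_s: 14.32
tcp_pos: [0.4799, -0.0618, 0.0113]
eef_rot: [-177.9, -8.8, -10.2]
contact_force: [0.1, -1.2, -2.0]
gripper_width: 0.0177
gripper_force: 3.8
```

{"name": "send_rows", "arguments": {"moves": [{"slide":[0,0,0],"turn":-0.05,"gripper":0.2},{"slide":[0,0,0],"turn":-0.1,"gripper":0.2},{"slide":[0,0,0],"turn":-0.15,"gripper":0.2},{"slide":[0,0,0],"turn":-0.2,"gripper":0.2},{"slide":[0,0,0],"turn":-0.25,"gripper":0.2}]}}

```text
time_s: 14.73
tcp_pos: [0.4804, -0.0617, 0.0114]
eef_rot: [178.5, -9.0, 12.6]
contact_force: [0.6, -1.3, -1.4]
gripper_width: 0.0175
gripper_force: 4.9
```

Run:
```python
from h import *
st()
I,K,o,R=cap('wrist')
J=cv2.resize(I,None,fx=.6,fy=.6);T,K2,o2,R2=cap('top')
t=cv2.resize(T[205:265,280:355],None,fx=5.2,fy=4.8,interpolation=cv2.INTER_CUBIC)
cv2.imwrite('pics/w4.png',np.hstack([J,t]))
```

```text
14.73 [ 0.4804 -0.0617  0.0114] [178.53  -8.96  12.56] q [ 17.8  13.7 -48.2   6.9 -19.4  78.4] F [ 0.6 -1.3 -1.4] w 0.0175 4.9
```

View pics/w4.png

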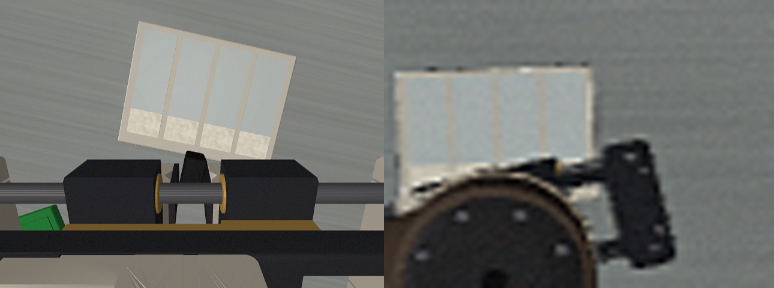

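The cage turn worked. The carrier is now nearly straight (top half of the picture, far edge from (396,72) to (590,68)) and trails the tool by about 12°.

{"name": "send_rows", "arguments": {"moves": [{"slide":[0,0,0],"turn":-0.03,"gripper":0.2},{"slide":[0,0,0],"turn":-0.05,"gripper":0.2},{"slide":[0,0,0],"turn":-0.05,"gripper":0.2},{"slide":[0,0,0],"turn":0.02,"gripper":0.2},{"slide":[0,0,0],"turn":0.08,"gripper":0.2}]}}

```text
time_s: 15.25
tcp_pos: [0.4809, -0.0614, 0.0116]
eef_rot: [179.8, -9.1, 4.6]
contact_force: [0.7, 1.0, 0.1]
gripper_width: 0.0175
gripper_force: 0.0
```

{"name": "send_rows", "arguments": {"newtons": 30, "moves": [{"slide":[0,0,0],"turn":0,"gripper":0.18},{"slide":[0,0,0],"turn":0,"gripper":0.15},{"slide":[0,0,0],"turn":0,"gripper":0.1},{"slide":[0,0,0],"turn":0,"gripper":0.05},{"slide":[0,0,0],"turn":0,"gripper":0.05}]}}

```text
time_s: 15.67
tcp_pos: [0.4808, -0.0614, 0.0116]
eef_rot: [179.7, -9.1, 5.1]
contact_force: [-0.5, -0.5, 0.6]
gripper_width: 0.0135
gripper_force: 30.0
```

Run:
```python
from h import *
M=to([.512,.068,.012]);print(np.degrees(np.arctan2(M[1,0],M[0,0])))
```

```text
15.67 [ 0.4808 -0.0614  0.0116] [179.72  -9.12   5.07] q [ 17.8  13.7 -48.2   6.9 -19.3  70.9] F [-0.5 -0.5  0.6] w 0.0135 30.0
[[0.983, 0.088, 0.158], [0.087, -0.996, 0.009], [0.159, 0.005, -0.987]]
slide [ 0.28  -0.841  0.039]
5.0713382959999
```

{"name": "send_rows", "arguments": {"moves": [{"slide":[0.03,-0.08,0.004],"turn":0,"gripper":0.05},{"slide":[0.06,-0.17,0.008],"turn":0,"gripper":0.05},{"slide":[0.09,-0.26,0.012],"turn":0,"gripper":0.05},{"slide":[0.12,-0.35,0.016],"turn":0,"gripper":0.05},{"slide":[0.14,-0.42,0.02],"turn":0,"gripper":0.05}]}}

```text
time_s: 16.08
tcp_pos: [0.4962, 0.0033, 0.0116]
eef_rot: [179.7, -9.1, 5.0]
contact_force: [-1.3, -8.7, 8.3]
gripper_width: 0.014
gripper_force: 30.0
```

{"name": "send_rows", "arguments": {"moves": [{"slide":[0.03,-0.08,0.004],"turn":0,"gripper":0.05},{"slide":[0.06,-0.17,0.008],"turn":0,"gripper":0.05},{"slide":[0.09,-0.26,0.012],"turn":0,"gripper":0.05},{"slide":[0.12,-0.35,0.016],"turn":0,"gripper":0.05},{"slide":[0.14,-0.42,0.02],"turn":0,"gripper":0.05}]}}

```text
time_s: 16.5
tcp_pos: [0.5118, 0.068, 0.0116]
eef_rot: [179.7, -9.1, 5.0]
contact_force: [-0.2, -7.5, 9.2]
gripper_width: 0.0141
gripper_force: 30.0
```

Run:
```python
from h import *
h=np.array([.6863,.0839]);ex=np.array([.996,.089])
t=h-.118*ex;M=to([t[0]+.003,t[1],.012]);print(np.degrees(np.arctan2(M[1,0],M[0,0])))
I,K,o,R=cap('wrist')
J=cv2.resize(I,None,fx=.6,fy=.6);T,K2,o2,R2=cap('top')
t=cv2.resize(T[165:245,220:320],None,fx=4,fy=3.6,interpolation=cv2.INTER_CUBIC)
cv2.imwrite('pics/w5.png',np.hstack([J,t]))
```

```text
16.5 [0.5118 0.068  0.0116] [179.69  -9.06   5.01] q [ 32.3  16.  -46.7  13.1 -19.8  50.6] F [-0.2 -7.5  9.2] w 0.0141 30.0
[[0.984, 0.087, 0.157], [0.086, -0.996, 0.008], [0.158, 0.005, -0.988]]
slide [ 0.397 -0.001  0.061]
5.014406334246996
```

View pics/w5.png

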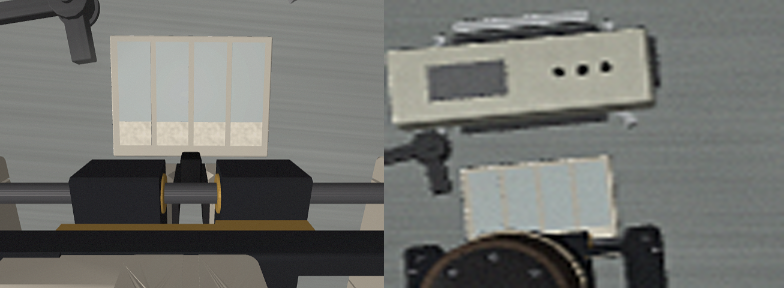

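The carrier is square in the grip (wrist corners (110,37), (271,37), (267,155) and (113,155)), and in the top half it is lined up in front of the bay. Next I'll slide it partly in.

{"name": "send_rows", "arguments": {"moves": [{"slide":[0.05,0,0.008],"turn":0,"gripper":0.05},{"slide":[0.1,0,0.016],"turn":0,"gripper":0.05},{"slide":[0.15,0,0.024],"turn":0,"gripper":0.05},{"slide":[0.2,0,0.03],"turn":0,"gripper":0.05},{"slide":[0.25,0,0.038],"turn":0,"gripper":0.05}]}}

```text
time_s: 17.02
tcp_pos: [0.5497, 0.0705, 0.0118]
eef_rot: [179.7, -9.1, 5.0]
contact_force: [-3.0, 0.2, -0.7]
gripper_width: 0.0138
gripper_force: 30.0
```

{"name": "send_rows", "arguments": {"moves": [{"slide":[0.04,0,0.006],"turn":0,"gripper":0.05},{"slide":[0.08,0,0.012],"turn":0,"gripper":0.05},{"slide":[0.12,0,0.018],"turn":0,"gripper":0.05},{"slide":[0.15,0,0.023],"turn":0,"gripper":0.05},{"slide":[0.15,0,0.023],"turn":0,"gripper":0.05}]}}

```text
time_s: 17.43
tcp_pos: [0.5737, 0.0733, 0.012]
eef_rot: [179.7, -9.1, 5.0]
contact_force: [1.5, 0.4, -3.2]
gripper_width: 0.0139
gripper_force: 30.0
```

Run:
```python
from h import *
st()
I,K,o,R=cap('wrist');T,K2,o2,R2=cap('top')
cv2.imwrite('pics/w6a.png',I);cv2.imwrite('pics/t6.png',T)
J=cv2.resize(I,None,fx=.6,fy=.6)
t=cv2.resize(T[165:245,220:320],None,fx=4,fy=3.6,interpolation=cv2.INTER_CUBIC)
cv2.imwrite('pics/w6.png',np.hstack([J,t]))
```

```text
17.43 [0.5737 0.0733 0.012 ] [179.74  -9.14   5.01] q [ 29.1  20.5 -37.7   9.8 -23.8  57.1] F [ 1.5  0.4 -3.2] w 0.0139 30.0
```

{"name": "send_rows", "arguments": {"moves": [{"slide":[0,0,0],"turn":0,"gripper":0.3},{"slide":[0,0,0],"turn":0,"gripper":0.5},{"slide":[0,0,0],"turn":0,"gripper":0.5},{"slide":[0,0,-0.15],"turn":0,"gripper":0.5},{"slide":[0,0,-0.4],"turn":0,"gripper":0.5}]}}

```text
time_s: 17.95
tcp_pos: [0.5607, 0.0714, 0.0687]
eef_rot: [179.6, -8.7, 5.0]
contact_force: [1.2, -0.3, 0.4]
gripper_width: 0.0407
gripper_force: 0.0
```

{"name": "send_rows", "arguments": {"moves": [{"slide":[0,0,-0.2],"turn":0,"gripper":0.5},{"slide":[0,0,-0.4],"turn":0,"gripper":0.5},{"slide":[0,0,-0.6],"turn":0,"gripper":0.5},{"slide":[0,0,-0.8],"turn":0,"gripper":0.5},{"slide":[0,0,-1],"turn":0,"gripper":0.5}]}}

```text
time_s: 18.37
tcp_pos: [0.5388, 0.071, 0.2215]
eef_rot: [179.8, -9.2, 5.0]
contact_force: [0.3, 0.3, -0.5]
gripper_width: 0.044
gripper_force: 0.0
```

{"name": "send_rows", "arguments": {"moves": [{"slide":[0,0,-0.2],"turn":0,"gripper":0.5},{"slide":[0,0,-0.4],"turn":0,"gripper":0.5},{"slide":[0.2,0,-0.6],"turn":0,"gripper":0.5},{"slide":[0.4,0,-0.8],"turn":0,"gripper":0.5},{"slide":[0.6,0,-0.8],"turn":0,"gripper":0.5}]}}

```text
time_s: 18.78
tcp_pos: [0.611, 0.078, 0.361]
eef_rot: [179.9, -9.8, 5.1]
contact_force: [1.1, 0.4, 1.4]
gripper_width: 0.0445
gripper_force: 0.0
```

{"name": "send_rows", "arguments": {"moves": [{"slide":[0.25,0,0.03],"turn":0,"gripper":0.5},{"slide":[0.5,0,0.06],"turn":0,"gripper":0.5},{"slide":[0.75,0,0.09],"turn":0,"gripper":0.5},{"slide":[1,0,0.12],"turn":0,"gripper":0.5},{"slide":[1,0,0.12],"turn":0,"gripper":0.5}]}}

```text
time_s: 19.2
tcp_pos: [0.7639, 0.0913, 0.3527]
eef_rot: [179.6, -8.8, 5.0]
contact_force: [-2.2, 0.0, -3.7]
gripper_width: 0.044
gripper_force: 0.0
```

{"name": "send_rows", "arguments": {"moves": [{"slide":[0.25,0,0.03],"turn":0,"gripper":0.5},{"slide":[0.5,0,0.06],"turn":0,"gripper":0.5},{"slide":[0.75,0,0.09],"turn":0,"gripper":0.5},{"slide":[1,0,0.12],"turn":0,"gripper":0.5},{"slide":[1,0,0.12],"turn":0,"gripper":0.5}]}}

```text
time_s: 19.62
tcp_pos: [0.9157, 0.1048, 0.3527]
eef_rot: [179.6, -8.6, 5.0]
contact_force: [1.2, 0.5, -7.2]
gripper_width: 0.0437
gripper_force: 0.0
```

Run:
```python
from h import *
to([1.1,.1,.3])
T,K2,o2,R2=cap('top')
cv2.imwrite('pics/t7.png',T)
for n in('carrier','tab','lever_knob'):
    for r in optics.look_for('top',n)[:5]: print(n,np.round(r['location'],4),round(r['p'],2))
```

```text
19.62 [0.9157 0.1048 0.3527] [179.61  -8.58   4.98] q [ 19.6  39.8  46.8   2.5 -88.8  75.5] F [ 1.2  0.5 -7.2] w 0.0437 0.0
[[0.985, 0.086, 0.149], [0.086, -0.996, 0.006], [0.149, 0.007, -0.989]]
slide [1.155 0.135 0.531]
carrier [0.3581 0.0481 0.0062] 0.89
carrier [ 0.3759 -0.5984  0.011 ] 0.87
carrier [ 0.2996 -0.1931  0.0059] 0.63
carrier [0.6194 0.071  0.0093] 0.6
carrier [0.6691 0.0952 0.1032] 0.27
tab [ 0.2941 -0.1922  0.0074] 0.96
tab [0.6185 0.0763 0.006 ] 0.88
tab [ 0.3486 -0.3926  0.0111] 0.84
tab [0.3537 0.0476 0.0085] 0.79
tab [ 0.3759 -0.5927  0.0046] 0.74
lever_knob [0.6203 0.1678 0.0102] 0.61
```

{"name": "send_rows", "arguments": {"moves": [{"slide":[1,0,-0.1],"turn":0,"gripper":0.5},{"slide":[1,0,-0.1],"turn":0,"gripper":0.5},{"slide":[1,0,-0.1],"turn":0,"gripper":0.5},{"slide":[1,0,-0.1],"turn":0,"gripper":0.5},{"slide":[1,0,-0.1],"turn":0,"gripper":0.5}]}}

```text
time_s: 20.23
tcp_pos: [0.9924, 0.1104, 0.3679]
eef_rot: [179.5, -11.3, 5.0]
contact_force: [0.5, 0.4, 0.8]
gripper_width: 0.0438
gripper_force: 0.0
```

{"name": "send_rows", "arguments": {"moves": [{"slide":[1,0,-0.3],"turn":0,"gripper":0.5},{"slide":[1,0,-0.3],"turn":0,"gripper":0.5},{"slide":[1,0,-0.3],"turn":0,"gripper":0.5},{"slide":[1,0,-0.3],"turn":0,"gripper":0.5},{"slide":[1,0,-0.3],"turn":0,"gripper":0.5}]}}

```text
time_s: 20.65
tcp_pos: [1.0083, 0.11, 0.3746]
eef_rot: [179.4, -13.9, 5.0]
contact_force: [-0.2, 0.7, 0.2]
gripper_width: 0.0437
gripper_force: 0.0
```

{"name": "send_rows", "arguments": {"moves": [{"slide":[1,0,0.3],"turn":0,"gripper":0.5},{"slide":[1,0,0.3],"turn":0,"gripper":0.5},{"slide":[1,0,0.3],"turn":0,"gripper":0.5},{"slide":[1,0,0.3],"turn":0,"gripper":0.5},{"slide":[1,0,0.3],"turn":0,"gripper":0.5}]}}

```text
time_s: 21.07
tcp_pos: [1.0553, 0.1121, 0.3177]
eef_rot: [179.1, -16.0, 5.1]
contact_force: [-0.5, -0.7, -0.4]
gripper_width: 0.044
gripper_force: 0.0
```

{"name": "send_rows", "arguments": {"moves": [{"slide":[1,0,-0.8],"turn":0,"gripper":0.5},{"slide":[1,0,-0.8],"turn":0,"gripper":0.5},{"slide":[1,0,-0.8],"turn":0,"gripper":0.5},{"slide":[1,0,-0.8],"turn":0,"gripper":0.5},{"slide":[1,0,-0.8],"turn":0,"gripper":0.5}]}}

```text
time_s: 21.48
tcp_pos: [1.0386, 0.1103, 0.387]
eef_rot: [179.0, -18.8, 5.1]
contact_force: [-0.1, 0.0, 0.6]
gripper_width: 0.0438
gripper_force: 0.0
```

Run:
```python
from h import *
to([1.1,.1,.3])
```

```text
21.48 [1.0386 0.1103 0.387 ] [178.97 -18.79   5.12] q [ 18.6  51.8  71.7   5.3 -91.8  77.4] F [-0.1  0.   0.6] w 0.0438 0.0
[[0.943, 0.083, 0.322], [0.084, -0.996, 0.011], [0.322, 0.017, -0.947]]
slide [0.193 0.093 0.68 ]
```

{"name": "send_rows", "arguments": {"moves": [{"slide":[1,-0.2,-0.6],"turn":0,"gripper":0.5},{"slide":[1,-0.2,-0.6],"turn":0,"gripper":0.5},{"slide":[1,-0.2,-0.6],"turn":0,"gripper":0.5},{"slide":[1,-0.2,-0.6],"turn":0,"gripper":0.5},{"slide":[1,-0.2,-0.6],"turn":0,"gripper":0.5}]}}

```text
time_s: 21.9
tcp_pos: [1.0299, 0.1322, 0.4249]
eef_rot: [178.8, -21.0, 5.2]
contact_force: [0.9, 0.1, 0.2]
gripper_width: 0.0437
gripper_force: 0.0
```

{"name": "send_rows", "arguments": {"moves": [{"slide":[1,-0.2,-0.6],"turn":0,"gripper":0.5},{"slide":[1,-0.2,-0.6],"turn":0,"gripper":0.5},{"slide":[1,-0.2,-0.6],"turn":0,"gripper":0.5},{"slide":[1,-0.2,-0.6],"turn":0,"gripper":0.5},{"slide":[1,-0.2,-0.6],"turn":0,"gripper":0.5}]}}

```text
time_s: 22.32
tcp_pos: [1.0185, 0.1503, 0.4671]
eef_rot: [178.7, -23.4, 5.3]
contact_force: [-0.6, -0.4, 1.2]
gripper_width: 0.0441
gripper_force: 0.0
```

{"name": "send_rows", "arguments": {"moves": [{"slide":[1,-0.2,-0.6],"turn":0,"gripper":0.5},{"slide":[1,-0.2,-0.6],"turn":0,"gripper":0.5},{"slide":[1,-0.2,-0.6],"turn":0,"gripper":0.5},{"slide":[1,-0.2,-0.6],"turn":0,"gripper":0.5},{"slide":[1,-0.2,-0.6],"turn":0,"gripper":0.5}]}}

```text
time_s: 22.73
tcp_pos: [1.0052, 0.167, 0.5086]
eef_rot: [178.6, -25.8, 5.3]
contact_force: [0.5, -1.0, -0.4]
gripper_width: 0.0437
gripper_force: 0.0
```

{"name": "send_rows", "arguments": {"moves": [{"slide":[1,-0.2,-0.6],"turn":0,"gripper":0.5},{"slide":[1,-0.2,-0.6],"turn":0,"gripper":0.5},{"slide":[1,-0.2,-0.6],"turn":0,"gripper":0.5},{"slide":[1,-0.2,-0.6],"turn":0,"gripper":0.5},{"slide":[1,-0.2,-0.6],"turn":0,"gripper":0.5}]}}

```text
time_s: 23.15
tcp_pos: [0.9903, 0.1822, 0.5496]
eef_rot: [178.5, -28.2, 5.4]
contact_force: [-0.2, -0.6, -0.6]
gripper_width: 0.0438
gripper_force: 0.0
```

Run:
```python
from h import *
to([1.1,.1,.3])
```

```text
23.15 [0.9903 0.1822 0.5496] [178.48 -28.23   5.38] q [ 25.3  43.7  71.7  10.7 -91.6  72.5] F [-0.2 -0.6 -0.6] w 0.0438 0.0
[[0.877, 0.081, 0.473], [0.083, -0.996, 0.018], [0.473, 0.023, -0.881]]
slide [-0.191  0.566  1.802]
```

{"name": "send_rows", "arguments": {"moves": [{"slide":[1,-0.2,0],"turn":0,"gripper":0.5},{"slide":[1,-0.2,0],"turn":0,"gripper":0.5},{"slide":[1,-0.2,0],"turn":0,"gripper":0.5},{"slide":[1,-0.2,0],"turn":0,"gripper":0.5},{"slide":[1,-0.2,0],"turn":0,"gripper":0.5}]}}

```text
time_s: 23.57
tcp_pos: [1.0163, 0.2001, 0.537]
eef_rot: [178.4, -30.4, 5.5]
contact_force: [-0.7, -0.7, -0.8]
gripper_width: 0.0437
gripper_force: 0.0
```

{"name": "send_rows", "arguments": {"moves": [{"slide":[1,-0.2,0],"turn":0,"gripper":0.5},{"slide":[1,-0.2,0],"turn":0,"gripper":0.5},{"slide":[1,-0.2,0],"turn":0,"gripper":0.5},{"slide":[1,-0.2,0],"turn":0,"gripper":0.5},{"slide":[1,-0.2,0],"turn":0,"gripper":0.5}]}}

```text
time_s: 23.98
tcp_pos: [1.0365, 0.2161, 0.5349]
eef_rot: [178.4, -33.0, 5.5]
contact_force: [-1.1, -0.1, -1.0]
gripper_width: 0.0437
gripper_force: 0.0
```

{"name": "send_rows", "arguments": {"moves": [{"slide":[1,-0.2,0],"turn":0,"gripper":0.5},{"slide":[1,-0.2,0],"turn":0,"gripper":0.5},{"slide":[1,-0.2,0],"turn":0,"gripper":0.5},{"slide":[1,-0.2,0],"turn":0,"gripper":0.5},{"slide":[1,-0.2,0],"turn":0,"gripper":0.5}]}}

```text
time_s: 24.4
tcp_pos: [1.0531, 0.2307, 0.5371]
eef_rot: [178.4, -35.5, 5.6]
contact_force: [0.7, -0.0, 0.3]
gripper_width: 0.0435
gripper_force: 0.0
```

{"name": "send_rows", "arguments": {"moves": [{"slide":[1,-0.2,0],"turn":0,"gripper":0.5},{"slide":[1,-0.2,0],"turn":0,"gripper":0.5},{"slide":[1,-0.2,0],"turn":0,"gripper":0.5},{"slide":[1,-0.2,0],"turn":0,"gripper":0.5},{"slide":[1,-0.2,0],"turn":0,"gripper":0.5}]}}

```text
time_s: 24.82
tcp_pos: [1.0664, 0.2441, 0.5437]
eef_rot: [178.4, -38.0, 5.7]
contact_force: [0.4, 0.1, 0.0]
gripper_width: 0.0439
gripper_force: 0.0
```

Run:
```python
from h import *
to([.40,.06,.22])
T,K,o,R=cap('top')
C=[(0,0)]
a=cv2.resize(T[185:250,215:320],None,fx=6,fy=6,interpolation=cv2.INTER_CUBIC)
cv2.imwrite('pics/t8.png',a)
```

```text
24.82 [1.0664 0.2441 0.5437] [178.43 -37.98   5.7 ] q [ 27.9  47.4  71.7  15.2 -79.2  69.2] F [0.4 0.1 0. ] w 0.0439 0.0
[[0.784, 0.083, 0.615], [0.078, -0.996, 0.034], [0.615, 0.022, -0.788]]
slide [-4.909  0.809 -1.073]
```

View pics/t8.png

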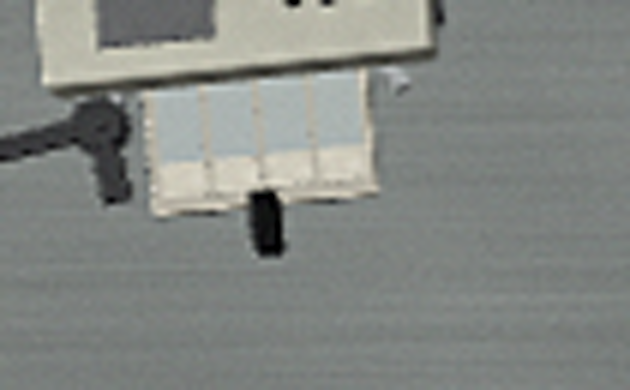

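The top crop shows the carrier part way in under the bar: near edge from (154,213) to (380,188), tab from (262,190) to (268,254). The tool now leans 38°, so I'll go back to the tab.

{"name": "send_rows", "arguments": {"moves": [{"slide":[-0.17,0.03,-0.03],"turn":0,"gripper":0.5},{"slide":[-0.34,0.06,-0.06],"turn":0,"gripper":0.5},{"slide":[-0.51,0.1,-0.1],"turn":0,"gripper":0.5},{"slide":[-0.68,0.13,-0.13],"turn":0,"gripper":0.5},{"slide":[-0.85,0.16,-0.16],"turn":0,"gripper":0.5}]}}

```text
time_s: 25.28
tcp_pos: [0.9521, 0.2083, 0.4846]
eef_rot: [178.5, -38.1, 5.7]
contact_force: [1.9, 0.5, 1.5]
gripper_width: 0.0436
gripper_force: 0.0
```

{"name": "send_rows", "arguments": {"moves": [{"slide":[-0.17,0.03,-0.03],"turn":0,"gripper":0.5},{"slide":[-0.34,0.06,-0.06],"turn":0,"gripper":0.5},{"slide":[-0.51,0.1,-0.1],"turn":0,"gripper":0.5},{"slide":[-0.68,0.13,-0.13],"turn":0,"gripper":0.5},{"slide":[-0.85,0.16,-0.16],"turn":0,"gripper":0.5}]}}

```text
time_s: 25.7
tcp_pos: [0.8396, 0.1737, 0.4261]
eef_rot: [178.5, -38.1, 5.7]
contact_force: [0.4, 0.1, 0.0]
gripper_width: 0.0439
gripper_force: 0.0
```

{"name": "send_rows", "arguments": {"moves": [{"slide":[-0.17,0.03,-0.03],"turn":0,"gripper":0.5},{"slide":[-0.34,0.06,-0.06],"turn":0,"gripper":0.5},{"slide":[-0.51,0.1,-0.1],"turn":0,"gripper":0.5},{"slide":[-0.68,0.13,-0.13],"turn":0,"gripper":0.5},{"slide":[-0.85,0.16,-0.16],"turn":0,"gripper":0.5}]}}

```text
time_s: 26.12
tcp_pos: [0.727, 0.1392, 0.3668]
eef_rot: [178.5, -38.1, 5.7]
contact_force: [-0.2, -0.3, 0.1]
gripper_width: 0.0436
gripper_force: 0.0
```

{"name": "send_rows", "arguments": {"moves": [{"slide":[-0.17,0.03,-0.03],"turn":0,"gripper":0.5},{"slide":[-0.34,0.06,-0.06],"turn":0,"gripper":0.5},{"slide":[-0.51,0.1,-0.1],"turn":0,"gripper":0.5},{"slide":[-0.68,0.13,-0.13],"turn":0,"gripper":0.5},{"slide":[-0.85,0.16,-0.16],"turn":0,"gripper":0.5}]}}

```text
time_s: 26.53
tcp_pos: [0.6143, 0.1047, 0.3076]
eef_rot: [178.5, -38.1, 5.7]
contact_force: [0.7, -0.4, 0.5]
gripper_width: 0.0438
gripper_force: 0.0
```

Run:
```python
from h import *
I,K,o,R=cap('top')
for p in [(262,190),(268,254),(267,225)]: print(ray((215+p[0]/6-.4,185+p[1]/6-.4),K,o,R,.036).round(4))
for p in [(154,213),(380,188)]: print(ray((215+p[0]/6-.4,185+p[1]/6-.4),K,o,R,.008).round(4))
to([.508,.07,.106])
```

```text
[0.5864 0.0749 0.036 ]
[0.5526 0.0719 0.036 ]
[0.5679 0.0723 0.036 ]
[0.579  0.1346 0.008 ]
[0.5908 0.0147 0.008 ]
26.58 [0.6099 0.1021 0.3038] [178.38 -37.85   5.64] q [ 31.6  -7.4 -48.6  50.8 -22.3  20.2] F [-6.3 -2.7 -5.7] w 0.0439 0.0
[[0.786, 0.081, 0.613], [0.078, -0.996, 0.032], [0.614, 0.022, -0.789]]
slide [-1.36   0.129  0.617]
```

{"name": "send_rows", "arguments": {"moves": [{"slide":[-0.12,0.02,0.1],"turn":0,"gripper":0.5},{"slide":[-0.24,0.04,0.2],"turn":0,"gripper":0.5},{"slide":[-0.36,0.05,0.3],"turn":0,"gripper":0.5},{"slide":[-0.48,0.06,0.4],"turn":0,"gripper":0.5},{"slide":[-0.6,0.07,0.5],"turn":0,"gripper":0.5}]}}

```text
time_s: 27.0
tcp_pos: [0.5989, 0.0927, 0.228]
eef_rot: [178.6, -36.2, 5.0]
contact_force: [-30.0, 27.5, -30.3]
gripper_width: 0.0436
gripper_force: 0.0
```

Run:
```python
from h import *
to([.56,.072,.08])
```

```text
27.0 [0.5989 0.0927 0.228 ] [178.62 -36.16   5.03] q [  9.6  -3.9 -58.3  95.5  -4.1  -9.2] F [-30.   27.5 -30.3] w 0.0436 0.0
[[0.804, 0.074, 0.59], [0.071, -0.997, 0.028], [0.59, 0.019, -0.807]]
slide [-0.8   0.1   0.64]
```

```bash
cat > kin.py <<'E'
from h import *
from scipy.optimize import least_squares
D=[([0.2173,0.6391,0.2266],[-180,0,-18.78],[87.7,20.5,.7,0,-70.1,-16.5]),
([.3279,.9639,.1956],[-177.55,-.22,-18.79],[82.3,61.3,71.7,.7,-98,-11]),
([.3231,.9501,.1828],[-172.73,-.67,-18.82],[83.1,51.8,49.3,2.2,-80.5,-12.1]),
([.7956,-.5636,.2906],[-174.33,-4.54,-19.22],[-26.5,54.5,71.7,-6.4,-103.4,95.8]),
([.7167,-.6961,.289],[-176.46,-8.39,-19.63],[-35.3,54.8,71.6,-5.8,-99.7,104.6]),
([.4493,-.1906,.2752],[-176.43,-8.47,-19.53],[-.4,-4.6,-23.2,-.7,-62.2,71.4]),
([.4734,-.0585,.0127],[-179,-9.11,-3.02],[18.5,13,-49.4,7.4,-19,61.7]),
([.4804,-.0617,.0114],[178.53,-8.96,12.56],[17.8,13.7,-48.2,6.9,-19.4,78.4]),
([.5118,.068,.0116],[179.69,-9.06,5.01],[32.3,16,-46.7,13.1,-19.8,50.6]),
([.5737,.0733,.012],[179.74,-9.14,5.01],[29.1,20.5,-37.7,9.8,-23.8,57.1]),
([.9157,.1048,.3527],[179.61,-8.58,4.98],[19.6,39.8,46.8,2.5,-88.8,75.5]),
([1.0386,.1103,.387],[178.97,-18.79,5.12],[18.6,51.8,71.7,5.3,-91.8,77.4]),
([1.0664,.2441,.5437],[178.43,-37.98,5.7],[27.9,47.4,71.7,15.2,-79.2,69.2]),
([.6099,.1021,.3038],[178.38,-37.85,5.64],[31.6,-7.4,-48.6,50.8,-22.3,20.2]),
([.5989,.0927,.228],[178.62,-36.16,5.03],[9.6,-3.9,-58.3,95.5,-4.1,-9.2])]
LO=np.array([-176.03,-82.01,-58.28,-173.87,-174.79,-173.66]);HI=np.array([176.03,121.73,71.71,95.51,-.11,173.66])
r=lambda ax,a:Ro.from_euler(ax,a,degrees=True).as_matrix()
def fk(q,p):
    # p: a1,y1,H,l2,l3,a3,L,y5, signs in fixed
    R=r('z',q[0]);x=R@[p[0],p[1],p[2]];R=R@r('y',q[1]);x=x+R@[0,0,p[3]]
    R=R@r('y',-q[2]);x=x+R@[p[4],0,p[5]];R=R@r('x',p[8]*q[3]);R=R@r('y',-q[4]);x=x+R@[p[6],p[7],p[10]]
    R=R@r('x',p[9]*q[5]+p[11]);Rt=R@np.array([[0,0,1],[0,1,0],[-1,0,0]]);return x,Rt
def res(v,s):
    p=np.r_[v[:8],s,v[8:10]];out=[]
    for x,e,q in D:
        X,R=fk(q,p);E=r('xyz',e);out+=list((X-x)*100);out+=list(Ro.from_matrix(R.T@E).as_rotvec()*30)
    return np.array(out)
def fit():
    best=None
    for s in([1,1],[1,-1],[-1,1],[-1,-1]):
        for y6 in(0,90,180,-90):
            f=least_squares(res,[0,-.1,.3,.4,.4,0,.25,-.1,0,y6],args=(s,))
            if best is None or f.cost<best[0]:best=(f.cost,np.r_[f.x[:8],s,f.x[8:10]])
    return best
if __name__=='__main__':
    b=fit();print(b[0],b[1].round(4).tolist());np.save('p.npy',b[1]);st()
E
python3 kin.py
```

```text
0.06912435259037109 [0.0002, 0.0, 0.1988, 0.6016, 0.4637, -0.0, 0.378, -0.1919, -1.0, -1.0, -0.0004, 269.9975]
27.0 [0.5989 0.0927 0.228 ] [178.62 -36.16   5.03] q [  9.6  -3.9 -58.3  95.5  -4.1  -9.2] F [-30.   27.5 -30.3] w 0.0436 0.0
```

```bash
cat > ik.py <<'E'
from kin import *
P=np.load('p.npy')
def Rlean(th,az,tw=0):
    # tool z leaning th toward az, tool x in lean plane, tw extra turn
    return r('z',az)@r('y',-th)@r('x',180)@r('z',tw)
def ik(x,R,seeds):
    sol=[]
    for s in seeds:
        f=least_squares(lambda q:np.r_[(fk(q,P)[0]-x)*100,Ro.from_matrix(fk(q,P)[1].T@R).as_rotvec()*30],np.clip(s,LO+.5,HI-.5),bounds=(LO,HI))
        if f.cost<1e-4 and not any(np.abs(f.x-t).max()<2 for t in sol):sol.append(f.x)
    return sol
h=np.array([.6863,.0839]);ex=np.array([.996,.089]);ey=np.array([-.089,.996])
def H(x,y,z): return np.r_[h+x/1000*ex+y/1000*ey,z/1000]
E
python3 - <<'E'
from ik import *
rng=np.random.default_rng(0)
seeds=[[29,20,-38,10,-24,57],[31,-7,-48,50,-22,20]]+list(rng.uniform(LO,HI,(14,6)))
for nm,t in(('push',lambda a:H(-81,0,15)),('pre',lambda a:H(-150,0,15)),('grasp',lambda a:H(-59+19*np.sin(np.radians(a)),0,27-19*np.cos(np.radians(a))))):
    for a in(10,15,20,25,30,35,40):
        print(nm,a,[q.round(0).astype(int).tolist() for q in ik(t(a),Rlean(a,5.1),seeds)])
E
```

```text
push 10 [[28, 22, -34, 9, -25, 59]]
push 15 [[27, 20, -45, 27, -13, 42]]
push 20 []
push 25 []
push 30 []
push 35 []
push 40 []
pre 10 [[31, 17, -44, 13, -20, 53]]
pre 15 []
pre 20 []
pre 25 []
pre 30 []
pre 35 []
pre 40 [[-2, 14, -38, -109, -5, -155]]
grasp 10 [[27, 25, -31, 9, -26, 61]]
grasp 15 [[27, 23, -40, 23, -14, 47]]
grasp 20 []
grasp 25 []
grasp 30 []
grasp 35 []
grasp 40 []
```

Run:
```python
from ik import *
R=r('xyz',[178.6,-36.2,5.0])
for z in(.3,.4,.5,.6):
    q=[31.6,-7.4,-48.6,50.8,-22.3,20.2];o=[]
    for x in np.arange(.8,.2,-.05):
        s=ik(np.array([x,.09,z]),R,[q,[28,0,-20,20,-40,50]])
        if s: q=s[0];o.append((round(x,2),q.round(0).astype(int).tolist()))
    print(z,o[::2],o[-1])
# simulated relax: pull inward from limit
def relax(q,x,R,wr=30):
    f=least_squares(lambda v:np.r_[(fk(v,P)[0]-x)*100,Ro.from_matrix(fk(v,P)[1].T@R).as_rotvec()*wr,(v-q)*.002],np.clip(q,LO+.01,HI-.01),bounds=(LO,HI));return f.x
for start in([.45,.09,.5],[.4,.09,.4],[.55,.09,.3]):
    q=np.array([30,-20,-40,20,-30,50.]);x=np.array(start);q=relax(q,x,R);X,Rc=fk(q,P)
    for k in range(8):
        q=relax(q,X-np.array([.1,.009,0]),Rc);X,Rc=fk(q,P)
        print(k,X.round(3),q.round(0),'z',Rc[:,2].round(3),'yz',Rc[2,1].round(3))
```

```text
0.3 [(np.float64(0.8), [24, 12, -23, 32, -24, 44]), (np.float64(0.7), [27, 2, -37, 40, -22, 34]), (np.float64(0.6), [33, -8, -47, 45, -25, 25]), (np.float64(0.5), [44, -20, -55, 45, -34, 17])] (np.float64(0.45), [55, -26, -58, 43, -43, 11])
0.4 [(np.float64(0.8), [26, 9, -11, 22, -39, 56]), (np.float64(0.7), [30, -1, -23, 27, -38, 47]), (np.float64(0.6), [37, -11, -33, 31, -41, 39]), (np.float64(0.5), [49, -23, -42, 34, -50, 27]), (np.float64(0.4), [77, -37, -48, 37, -72, 8])] (np.float64(0.4), [77, -37, -48, 37, -72, 8])
0.5 [(np.float64(0.8), [26, 8, 2, 18, -52, 61]), (np.float64(0.7), [31, -2, -10, 21, -51, 55]), (np.float64(0.6), [39, -12, -20, 25, -54, 46]), (np.float64(0.5), [51, -23, -28, 30, -62, 34]), (np.float64(0.4), [78, -35, -35, 35, -82, 14])] (np.float64(0.4), [78, -35, -35, 35, -82, 14])
0.6 [(np.float64(0.8), [26, 10, 17, 15, -65, 66]), (np.float64(0.7), [32, -1, 5, 19, -64, 59]), (np.float64(0.6), [39, -11, -6, 23, -66, 51]), (np.float64(0.5), [52, -21, -14, 28, -73, 40]), (np.float64(0.4), [78, -32, -21, 35, -91, 20])] (np.float64(0.4), [78, -32, -21, 35, -91, 20])
[... 1575 characters left out ...]
.  13.] z [ 0.59   0.027 -0.807] yz 0.02
1 [0.359 0.076 0.304] [113. -51. -58.  31. -96. -20.] z [ 0.559  0.012 -0.829] yz 0.03
2 [0.293 0.1   0.305] [ 135.  -48.  -50.   16. -112.  -40.] z [ 0.463 -0.114 -0.879] yz 0.131
3 [0.195 0.11  0.305] [ 176.  -52.  -39.  -13. -130.  -91.] z [ 0.452 -0.202 -0.869] yz 0.209
4 [0.096 0.106 0.305] [ 176.  -39.  -38.  -13. -118.  -89.] z [ 0.447 -0.228 -0.865] yz 0.232
5 [-0.004  0.103  0.305] [ 176.  -27.  -34.  -14. -110.  -87.] z [ 0.443 -0.254 -0.86 ] yz 0.254
6 [-0.104  0.099  0.305] [ 176.  -15.  -28.  -15. -105.  -87.] z [ 0.439 -0.278 -0.854] yz 0.276
7 [-0.203  0.096  0.305] [ 176.   -5.  -20.  -16. -103.  -86.] z [ 0.434 -0.303 -0.849] yz 0.298
```

```bash
cat >> ik.py <<'E'
def relax(q,x,R,wr):
    f=least_squares(lambda v:np.r_[(fk(v,P)[0]-x)*100,Ro.from_matrix(fk(v,P)[1].T@R).as_rotvec()*wr,(v-q)*.002],np.clip(q,LO+.01,HI-.01),bounds=(LO,HI));return f.x
E
python3 - <<'E'
from ik import *
for wr in(10,30,100,200,400):
    q=np.array([18.6,51.8,71.7,5.3,-91.8,77.4]);X,Rc=fk(q,P)
    v=relax(q,X+Rc@np.array([.15,-.03,-.09]),Rc,wr);X2,R2=fk(v,P)
    q3=np.array([31.6,-7.4,-48.6,50.8,-22.3,20.2]);X3,R3=fk(q3,P);v3=relax(q3,X3+R3@np.array([-.09,.01,.075]),R3,wr);X4,R4=fk(v3,P)
    print(wr,X2-X,np.degrees(np.arcsin(R2[0,2]))-np.degrees(np.arcsin(Rc[0,2])),'|',v3.round(1),(X4).round(3),R4[:,2].round(3))
wr=100
q=np.array([31.6,-7.4,-48.6,50.8,-22.3,20.2])
for tx in(.52,.57,.62):
  q=np.array([31.6,-7.4,-48.6,50.8,-22.3,20.2]);X,Rc=fk(q,P)
  for z in np.arange(.28,.05,-.02):
    for w in(0,1): q=relax(q,np.array([tx,.09,z]),Rc,wr);X,Rc=fk(q,P)
    print(tx,X.round(3),q.round(0),Rc[:,2].round(3),'yz',Rc[2,1].round(3))
E
```

```text
10 [0.10108902 0.04049918 0.12713944] 23.339807373399395 | [ 19.4  -1.5 -58.3  73.3  -9.    4.9] [0.587 0.087 0.191] [ 0.524  0.025 -0.851]
30 [0.05780815 0.03475644 0.09794179] 15.545796947256335 | [ 16.8  -1.9 -58.3  79.6  -8.    0.9] [0.593 0.089 0.202] [ 0.545  0.022 -0.838]
100 [-0.01116933  0.02560994  0.05262871] 3.172469219748848 | [  9.9  -4.1 -58.3  95.5  -4.4  -9. ] [0.599 0.094 0.23 ] [ 0.593  0.026 -0.805]
200 [-0.02397376  0.02391667  0.0446259 ] 0.868432664868557 | [ 10.   -5.  -58.3  95.5  -4.4  -9. ] [0.598 0.095 0.241] [ 0.607  0.03  -0.795]
400 [-0.02755903  0.0234426   0.04241519] 0.2222487340209227 | [ 10.1  -5.4 -58.3  95.5  -4.4  -9. ] [0.598 0.095 0.244] [ 0.611  0.031 -0.791]
0.52 [0.521 0.09  0.282] [ 37. -16. -58.  54. -25.  13.] [ 0.61   0.032 -0.792] yz 0.023
0.52 [0.525 0.091 0.272] [ 36. -15. -58.  54. -24.  13.] [ 0.598  0.032 -0.801] yz 0.022
0.52 [0.528 0.091 0.258] [ 35. -13. -58.  53. -23.  14.] [ 0.58   0.032 -0.814] yz 0.02
0.52 [0.53  0.091 0.241] [ 35. -12. -58.  52. -21.  15.] [ 0.557  0.033 -0.83 ] yz 0.018
0.52 [0.531 0.091 0.223] [ 34. -10.
[... 2105 characters left out ...]
9 0.092 0.216] [  9.  -1. -56.  96.  -4.  -9.] [ 0.574  0.02  -0.819] yz 0.029
0.62 [0.62  0.092 0.199] [  9.   1. -56.  96.  -4.  -9.] [ 0.551  0.014 -0.834] yz 0.032
0.62 [0.621 0.092 0.18 ] [ 10.   3. -56.  96.  -5.  -9.] [ 0.527  0.007 -0.85 ] yz 0.036
0.62 [0.621 0.093 0.16 ] [ 10.   5. -56.  96.  -5.  -9.] [ 0.501 -0.    -0.865] yz 0.041
0.62 [0.622 0.093 0.14 ] [ 10.   7. -56.  96.  -5. -10.] [ 0.475 -0.008 -0.88 ] yz 0.045
0.62 [0.623 0.093 0.12 ] [ 10.   9. -56.  96.  -5. -10.] [ 0.448 -0.016 -0.894] yz 0.05
0.62 [0.623 0.093 0.1  ] [ 10.  11. -55.  96.  -6. -10.] [ 0.421 -0.023 -0.907] yz 0.054
0.62 [0.624 0.093 0.079] [ 10.  13. -55.  96.  -6. -11.] [ 0.393 -0.031 -0.919] yz 0.059
```

Run:
```python
from ik import *
wr=100
q=np.array([9.6,-3.9,-58.3,95.5,-4.1,-9.2]);X,Rc=fk(q,P)
for t in [(.60,.09,.30),(.55,.08,.30),(.51,.075,.27)]+[(.515,.07,z) for z in np.arange(.24,.005,-.02)]+[(.515,.07,.015)]*3+[tuple(H(x,0,15)) for x in(-160,-150,-140,-120,-100,-81)]:
    d=Rc.T@(np.array(t)-X)/.15
    q=relax(q,np.array(t),Rc,wr);X,Rc=fk(q,P)
    print(np.round(t,3),'slide',d.round(2),X.round(3),q.round(0),Rc[:,2].round(3),'yz',Rc[2,1].round(3),np.degrees(np.arctan2(Rc[1,0],Rc[0,0])).round(1))
```

```text
[0.6  0.09 0.3 ] slide [ 0.29  0.03 -0.38] [0.6  0.09 0.3 ] [ 33.  -8. -47.  44. -25.  25.] [ 0.59   0.028 -0.807] yz 0.02 5.0
[0.55 0.08 0.3 ] slide [-0.27  0.04 -0.2 ] [0.55 0.08 0.3 ] [ 36. -14. -52.  44. -28.  23.] [ 0.59   0.028 -0.807] yz 0.02 5.0
[0.51  0.075 0.27 ] slide [-0.33  0.01  0.  ] [0.511 0.075 0.273] [ 38. -17. -58.  49. -26.  16.] [ 0.589  0.028 -0.808] yz 0.02 5.0
[0.515 0.07  0.24 ] slide [-0.11  0.03  0.19] [0.524 0.07  0.26 ] [ 34. -15. -58.  51. -23.  17.] [ 0.579  0.029 -0.814] yz 0.018 5.0
[0.515 0.07  0.22 ] slide [-0.21 -0.01  0.18] [0.529 0.069 0.249] [ 33. -13. -58.  51. -21.  18.] [ 0.566  0.03  -0.824] yz 0.016 5.0
[0.515 0.07  0.2  ] slide [-0.26 -0.02  0.22] [0.532 0.069 0.235] [ 32. -11. -58.  50. -20.  18.] [ 0.549  0.032 -0.835] yz 0.013 5.0
[0.515 0.07  0.18 ] slide [-0.3  -0.02  0.24] [0.535 0.068 0.22 ] [ 31. -10. -58.  50. -18.  19.] [ 0.529  0.035 -0.848] yz 0.009 5.0
[0.515 0.07  0.16 ] slide [-0.32 -0.03  0.27] [0.537 0.068 0.203] [ 30.  -8. -58.  49. -17.  21.] [ 0.507  0.039 -0.861] yz 0.004 4.9
[0.515 0.07  0.14 ] slide [-0.33 -0.03  0.2
[... 1401 characters left out ...]
5.] [ 0.282  0.122 -0.952] yz -0.09 5.4
[0.537 0.071 0.015] slide [ 0.05 -0.    0.03] [0.537 0.071 0.015] [ 26.  15. -56.  31.  -1.  40.] [ 0.282  0.122 -0.952] yz -0.09 5.4
[0.547 0.071 0.015] slide [0.06 0.   0.02] [0.547 0.072 0.015] [ 23.  15. -57.  38.  -0.  35.] [ 0.282  0.121 -0.952] yz -0.09 5.4
[0.567 0.073 0.015] slide [0.13 0.01 0.04] [0.565 0.075 0.012] [ 23.  17. -55.  39.  -0.  34.] [ 0.286  0.119 -0.951] yz -0.087 5.4
[0.587 0.075 0.015] slide [0.14 0.02 0.02] [0.584 0.077 0.01 ] [ 22.  18. -54.  41.  -0.  33.] [ 0.29   0.115 -0.95 ] yz -0.083 5.4
[0.606 0.077 0.015] slide [0.15 0.02 0.01] [0.603 0.079 0.01 ] [ 21.  19. -52.  44.  -0.  32.] [ 0.295  0.11  -0.949] yz -0.078 5.4
```

Run:
```python
from ik import *
wr=100
for tx in(.45,.48):
  for ty in(.10,.07,.04,.01):
    q=np.array([9.6,-3.9,-58.3,95.5,-4.1,-9.2]);X,Rc=fk(q,P);log=[];n=0
    seq=[(.60,.09,.30),(.52,.08,.30)]
    for t in seq: q=relax(q,np.array(t),Rc,wr);X,Rc=fk(q,P)
    while Rc[0,2]>.235 and n<14:
        t=np.array([tx,ty,max(X[2]-.05,.07)]);q=relax(q,t,Rc,wr);X,Rc=fk(q,P);n+=1
    a=(X.round(3),q.round(0),Rc[:,2].round(3))
    for t in[(.5,.065,.1),(.515,.068,.05),H(-160,0,15),H(-120,0,15),H(-81,0,15)]:q=relax(q,np.array(t),Rc,wr);X,Rc=fk(q,P)
    print(tx,ty,n,*a,'final',X.round(3),q.round(0),Rc[:,2].round(3),'yz',Rc[2,1].round(3))
```

```text
0.45 0.1 14 [0.474 0.101 0.111] [ 41.  -2. -58.  32. -20.  25.] [ 0.325  0.038 -0.945] final [0.606 0.077 0.015] [ 22.  19. -51.  47.  -5.  27.] [ 0.284  0.05  -0.958] yz -0.024
0.45 0.07 14 [0.473 0.063 0.099] [ 35.  -1. -58.  25. -16.  38.] [ 0.323  0.085 -0.942] final [0.605 0.077 0.014] [ 19.  19. -53.  50.  -0.  27.] [ 0.295  0.1   -0.95 ] yz -0.069
0.45 0.04 14 [0.463 0.031 0.083] [ 30.  -1. -58.  14. -12.  53.] [ 0.339  0.138 -0.931] final [0.602 0.081 0.011] [ 24.  19. -49.  26.  -0.  46.] [ 0.328  0.147 -0.933] yz -0.107
0.45 0.01 14 [0.454 0.005 0.072] [ 26.  -1. -58.   3.  -7.  68.] [ 0.384  0.179 -0.906] final [0.602 0.083 0.014] [ 26.  19. -46.   7.  -0.  64.] [ 0.379  0.185 -0.907] yz -0.135
0.48 0.1 14 [0.497 0.1   0.097] [ 36.   2. -58.  36. -15.  25.] [ 0.328  0.045 -0.944] final [0.606 0.077 0.015] [ 22.  19. -51.  44.  -5.  30.] [ 0.286  0.058 -0.956] yz -0.032
0.48 0.07 14 [0.493 0.065 0.089] [ 32.   2. -58.  28. -12.  37.] [ 0.332  0.091 -0.939] final [0.605 0.077 0.014] [ 20.  19. -52.  46.  -0.  30.] [ 0.3    0.108 -0.948] yz -0.076
0.48 0.04 14 [0.487 0.034 0.079] [ 28.   2. -58.  19.  -8.  51.] [ 0.354  0.138 -0.925] final [0.603 0.081 0.012] [ 25.  19. -49.  23.  -0.  49.] [ 0.337  0.153 -0.929] yz -0.112
0.48 0.01 14 [0.482 0.007 0.072] [ 25.   2. -58.   9.  -4.  64.] [ 0.4    0.171 -0.9  ] final [0.606 0.077 0.015] [ 24.  20. -38. -11.  -8.  83.] [ 0.379  0.198 -0.904] yz -0.146
```

Run:
```python
from ik import *
wr=100
for tx,ty,dz,zm in((.40,.12,.1,.05),(.40,.12,.15,.0),(.42,.14,.12,.0),(.42,.11,.15,-.05)):
    q=np.array([9.6,-3.9,-58.3,95.5,-4.1,-9.2]);X,Rc=fk(q,P);log=[];n=0
    for t in[(.60,.09,.30),(.52,.09,.30)]: q=relax(q,np.array(t),Rc,wr);X,Rc=fk(q,P)
    while np.hypot(*Rc[:2,2])>.235 and n<14:
        t=np.array([max(tx,X[0]-.09),ty,max(X[2]-dz,zm)]);d=Rc.T@(t-X)/.15;q=relax(q,t,Rc,wr);X,Rc=fk(q,P);n+=1
        print(d.round(2),X.round(3),Rc[:,2].round(3),q.round(0))
    for t in[(.5,.065,.1),(.515,.068,.05),H(-160,0,15),H(-120,0,15),H(-81,0,15)]:q=relax(q,np.array(t),Rc,wr);X,Rc=fk(q,P)
    print(tx,ty,n,'final',X.round(3),q.round(0),Rc[:,2].round(3),'yz',Rc[2,1].round(3))
```

```text
[-0.86 -0.26  0.19] [0.46  0.133 0.271] [ 0.56   0.023 -0.828] [ 56. -20. -58.  45. -39.   6.]
[-0.71  0.05  0.33] [0.436 0.139 0.258] [ 0.524  0.015 -0.852] [ 61. -21. -58.  41. -43.   5.]
[-0.56  0.09  0.44] [0.436 0.138 0.237] [ 0.489  0.009 -0.872] [ 60. -19. -58.  39. -41.   7.]
[-0.54  0.08  0.46] [0.438 0.137 0.213] [ 0.452  0.004 -0.892] [ 57. -16. -58.  38. -38.   9.]
[-0.54  0.08  0.48] [0.441 0.137 0.188] [ 0.414 -0.001 -0.91 ] [ 55. -12. -58.  36. -35.  11.]
[-0.53  0.08  0.49] [0.444 0.137 0.161] [ 0.374 -0.005 -0.927] [ 53.  -9. -58.  35. -32.  13.]
[-0.53  0.07  0.51] [0.446 0.137 0.131] [ 0.332 -0.007 -0.943] [ 51.  -5. -58.  33. -28.  15.]
[-0.48  0.07  0.41] [0.442 0.134 0.109] [ 0.294 -0.008 -0.956] [ 50.  -2. -58.  31. -26.  17.]
[-0.39  0.06  0.3 ] [0.433 0.131 0.095] [ 0.264 -0.008 -0.965] [ 50.  -1. -58.  28. -26.  19.]
[-0.3   0.05  0.23] [0.426 0.128 0.084] [ 0.241 -0.007 -0.971] [ 50.   0. -58.  26. -25.  21.]
[-0.23  0.04  0.18] [0.42  0.126 0.075] [ 0.222 -0.007 -0.975] [ 50.   1. -58.  25. -25.  22.]
0.4 0.12 11 final [0.606 0.077 0.015] [ 28.  21. -41.  
[... 1833 characters left out ...]
. -17. -58.  46. -34.   9.]
[-0.88  0.06  0.63] [0.479 0.129 0.218] [ 0.489  0.017 -0.872] [ 48. -13. -58.  44. -31.  11.]
[-0.84  0.08  0.68] [0.483 0.127 0.178] [ 0.431  0.015 -0.902] [ 46.  -8. -58.  42. -27.  13.]
[-0.82  0.06  0.72] [0.487 0.124 0.133] [ 0.368  0.016 -0.93 ] [ 43.  -2. -58.  39. -22.  17.]
[-0.79  0.05  0.76] [0.487 0.12  0.083] [ 0.3    0.022 -0.954] [ 40.   4. -58.  37. -17.  20.]
[-0.7   0.03  0.71] [0.479 0.113 0.036] [ 0.234  0.035 -0.972] [ 38.   9. -58.  33. -12.  26.]
[-0.52 -0.01  0.47] [0.461 0.108 0.005] [ 0.185  0.05  -0.981] [ 38.  12. -58.  26. -10.  31.]
0.42 0.11 7 final [0.606 0.077 0.015] [ 27.  22. -33.   6. -24.  63.] [ 0.185  0.05  -0.981] yz -0.034
```

{"name": "send_rows", "arguments": {"moves": [{"slide":[0.08,0.01,-0.1],"turn":0,"gripper":0.3},{"slide":[0.15,0.02,-0.2],"turn":0,"gripper":0.2},{"slide":[0.22,0.02,-0.3],"turn":0,"gripper":0.1},{"slide":[0.29,0.03,-0.38],"turn":0,"gripper":0},{"slide":[0.29,0.03,-0.38],"turn":0,"gripper":0}]}}

```text
time_s: 27.42
tcp_pos: [0.6009, 0.0915, 0.301]
eef_rot: [178.3, -36.1, 5.6]
contact_force: [0.6, -1.9, 2.4]
gripper_width: 0.0159
gripper_force: 0.0
```

{"name": "send_rows", "arguments": {"moves": [{"slide":[-0.1,0,-0.08],"turn":0,"gripper":0},{"slide":[-0.2,0,-0.16],"turn":0,"gripper":0},{"slide":[-0.3,0,-0.24],"turn":0,"gripper":0},{"slide":[-0.4,0,-0.32],"turn":0,"gripper":0},{"slide":[-0.4,0,-0.32],"turn":0,"gripper":0}]}}

```text
time_s: 27.83
tcp_pos: [0.5225, 0.0844, 0.3038]
eef_rot: [178.3, -36.2, 5.6]
contact_force: [-0.3, -0.7, -0.2]
gripper_width: 0.0005
gripper_force: 0.0
```

Run:
```python
from h import *
to([.43,.12,.17])
```

```text
27.83 [0.5225 0.0844 0.3038] [178.28 -36.24   5.58] q [ 40.6 -17.2 -53.2  43.9 -31.6  20.9] F [-0.3 -0.7 -0.2] w 0.0005 0.0
[[0.803, 0.079, 0.591], [0.078, -0.997, 0.028], [0.591, 0.024, -0.806]]
slide [-1.003 -0.307  0.361]
```

{"name": "send_rows", "arguments": {"moves": [{"slide":[-0.2,-0.05,0.08],"turn":0,"gripper":0},{"slide":[-0.4,-0.1,0.16],"turn":0,"gripper":0},{"slide":[-0.6,-0.15,0.25],"turn":0,"gripper":0},{"slide":[-0.8,-0.2,0.35],"turn":0,"gripper":0},{"slide":[-1,-0.25,0.45],"turn":0,"gripper":0}]}}

```text
time_s: 28.25
tcp_pos: [0.4864, 0.1154, 0.2538]
eef_rot: [178.4, -33.1, 5.5]
contact_force: [0.8, 0.5, -0.2]
gripper_width: 0.0
gripper_force: 0.0
```

{"name": "send_rows", "arguments": {"moves": [{"slide":[-0.3,0.07,0.2],"turn":0,"gripper":0},{"slide":[-0.6,0.07,0.4],"turn":0,"gripper":0},{"slide":[-0.95,0.07,0.58],"turn":0,"gripper":0},{"slide":[-0.95,0.07,0.58],"turn":0,"gripper":0},{"slide":[-0.95,0.07,0.58],"turn":0,"gripper":0}]}}

```text
time_s: 28.67
tcp_pos: [0.4787, 0.107, 0.2277]
eef_rot: [178.6, -29.9, 5.4]
contact_force: [0.7, 0.5, 0.2]
gripper_width: 0.0003
gripper_force: 0.0
```

{"name": "send_rows", "arguments": {"moves": [{"slide":[-0.3,0.1,0.2],"turn":0,"gripper":0},{"slide":[-0.6,0.1,0.4],"turn":0,"gripper":0},{"slide":[-0.84,0.1,0.68],"turn":0,"gripper":0},{"slide":[-0.84,0.1,0.68],"turn":0,"gripper":0},{"slide":[-0.84,0.1,0.68],"turn":0,"gripper":0}]}}

```text
time_s: 29.08
tcp_pos: [0.4808, 0.0898, 0.1939]
eef_rot: [179.2, -26.6, 5.4]
contact_force: [0.2, 0.4, -0.3]
gripper_width: 0.0008
gripper_force: 0.0
```

Run:
```python
from h import *
to([.42,.12,.06])
```

```text
29.08 [0.4808 0.0898 0.1939] [179.23 -26.61   5.36] q [ 42.3 -11.5 -58.2  38.  -27.   21.2] F [ 0.2  0.4 -0.3] w 0.0008 0.0
[[0.89, 0.087, 0.447], [0.084, -0.996, 0.029], [0.448, 0.012, -0.894]]
slide [-0.744 -0.246  0.623]
```

{"name": "send_rows", "arguments": {"moves": [{"slide":[-0.3,-0.2,0.2],"turn":0,"gripper":0},{"slide":[-0.6,-0.2,0.4],"turn":0,"gripper":0},{"slide":[-0.84,-0.2,0.6],"turn":0,"gripper":0},{"slide":[-0.84,-0.2,0.6],"turn":0,"gripper":0},{"slide":[-0.84,-0.2,0.6],"turn":0,"gripper":0}]}}

```text
time_s: 29.5
tcp_pos: [0.4674, 0.1208, 0.1632]
eef_rot: [179.6, -23.2, 5.4]
contact_force: [0.2, -0.1, -0.6]
gripper_width: 0.0004
gripper_force: 0.0
```

{"name": "send_rows", "arguments": {"moves": [{"slide":[-0.3,-0.1,0.2],"turn":0,"gripper":0},{"slide":[-0.6,-0.1,0.4],"turn":0,"gripper":0},{"slide":[-0.84,-0.1,0.6],"turn":0,"gripper":0},{"slide":[-0.84,-0.1,0.6],"turn":0,"gripper":0},{"slide":[-0.84,-0.1,0.6],"turn":0,"gripper":0}]}}

```text
time_s: 29.92
tcp_pos: [0.4502, 0.1427, 0.1328]
eef_rot: [179.9, -19.8, 5.3]
contact_force: [-0.3, -0.1, -0.4]
gripper_width: 0.0002
gripper_force: 0.0
```

Run:
```python
from h import *
to([.42,.12,.06])
```

```text
29.92 [0.4502 0.1427 0.1328] [179.86 -19.78   5.32] q [ 49.7  -4.9 -58.2  32.9 -26.1  17.2] F [-0.3 -0.1 -0.4] w 0.0002 0.0
[[0.937, 0.092, 0.337], [0.087, -0.996, 0.029], [0.338, 0.002, -0.941]]
slide [-0.366  0.131  0.385]
```

{"name": "send_rows", "arguments": {"moves": [{"slide":[-0.3,0.1,0.15],"turn":0,"gripper":0},{"slide":[-0.6,0.1,0.3],"turn":0,"gripper":0},{"slide":[-0.84,0.1,0.45],"turn":0,"gripper":0},{"slide":[-0.84,0.1,0.45],"turn":0,"gripper":0},{"slide":[-0.84,0.1,0.45],"turn":0,"gripper":0}]}}

```text
time_s: 30.33
tcp_pos: [0.4214, 0.1337, 0.1146]
eef_rot: [-179.7, -16.3, 5.3]
contact_force: [0.1, 0.6, -0.4]
gripper_width: 0.0006
gripper_force: 0.0
```

{"name": "send_rows", "arguments": {"moves": [{"slide":[-0.2,0,0.1],"turn":0,"gripper":0},{"slide":[-0.4,0,0.2],"turn":0,"gripper":0},{"slide":[-0.5,0,0.25],"turn":0,"gripper":0},{"slide":[-0.5,0,0.25],"turn":0,"gripper":0},{"slide":[-0.5,0,0.25],"turn":0,"gripper":0}]}}

```text
time_s: 30.75
tcp_pos: [0.3908, 0.1368, 0.0951]
eef_rot: [-179.3, -12.9, 5.4]
contact_force: [0.0, -1.2, -0.3]
gripper_width: 0.0003
gripper_force: 0.0
```

Run:
```python
from ik import *
s=st();Rc=r('xyz',s['eef_rot']);X=s['tcp_pos'];q=np.array(s['joints']);print(Rc.round(3).tolist())
for t in[(.5,.07,.1),H(-165,0,40),H(-165,0,14),H(-140,0,14),H(-110,0,14),H(-81,0,14)]:
    print('slide',(Rc.T@(np.array(t)-X)/.15).round(3));q=relax(q,np.array(t),Rc,100);X,Rc=fk(q,P);print(X.round(4),q.round(0),Rc[:,2].round(3))
```

```text
30.75 [0.3908 0.1368 0.0951] [-179.29  -12.85    5.38] q [ 55.   -4.7 -58.2  19.5 -28.9  23.9] F [ 0.  -1.2 -0.3] w 0.0003 0.0
[[0.971, 0.096, 0.22], [0.091, -0.995, 0.033], [0.222, -0.012, -0.975]]
slide [0.673 0.513 0.114]
[0.5  0.07 0.1 ] [ 34.   5. -45.  12. -29.  51.] [ 0.22   0.033 -0.975]
slide [0.053 0.024 0.422]
[0.522  0.0692 0.04  ] [ 32.  12. -48.  17. -18.  48.] [ 0.22   0.033 -0.975]
slide [-0.039  0.002  0.169]
[0.522  0.0692 0.014 ] [ 31.  15. -52.  24. -12.  41.] [ 0.22   0.033 -0.975]
slide [0.162 0.001 0.037]
[0.5469 0.0714 0.014 ] [ 30.  17. -48.  20. -14.  47.] [ 0.22   0.033 -0.975]
slide [0.195 0.001 0.044]
[0.5767 0.0741 0.014 ] [ 29.  19. -43.  16. -17.  52.] [ 0.22   0.033 -0.975]
slide [0.188 0.001 0.043]
[0.6056 0.0767 0.014 ] [ 28.  21. -38.  13. -19.  56.] [ 0.22   0.033 -0.975]
```

{"name": "send_rows", "arguments": {"moves": [{"slide":[0.15,0.11,0.02],"turn":0,"gripper":0},{"slide":[0.3,0.22,0.05],"turn":0,"gripper":0},{"slide":[0.45,0.33,0.07],"turn":0,"gripper":0},{"slide":[0.6,0.45,0.1],"turn":0,"gripper":0},{"slide":[0.67,0.51,0.11],"turn":0,"gripper":0}]}}

```text
time_s: 31.17
tcp_pos: [0.502, 0.0689, 0.1005]
eef_rot: [-179.3, -12.9, 5.3]
contact_force: [1.1, 0.1, -0.1]
gripper_width: 0.0001
gripper_force: 0.0
```

{"name": "send_rows", "arguments": {"moves": [{"slide":[0.02,0.02,0.15],"turn":0,"gripper":0},{"slide":[0.03,0.02,0.3],"turn":0,"gripper":0},{"slide":[0.03,0.02,0.42],"turn":0,"gripper":0},{"slide":[0.02,0.02,0.52],"turn":0,"gripper":0},{"slide":[0.01,0.02,0.58],"turn":0,"gripper":0}]}}

```text
time_s: 31.58
tcp_pos: [0.52, 0.0697, 0.0139]
eef_rot: [-179.3, -12.7, 5.3]
contact_force: [-0.1, -0.8, 0.7]
gripper_width: 0.0004
gripper_force: 0.0
```

Run:
```python
from ik import *
to(H(-100,0,14))
```

```text
31.58 [0.52   0.0697 0.0139] [-179.33  -12.72    5.34] q [ 30.8  14.9 -52.5  24.2 -11.8  41.3] F [-0.1 -0.8  0.7] w 0.0004 0.0
[[0.971, 0.096, 0.218], [0.091, -0.995, 0.032], [0.22, -0.011, -0.975]]
slide [0.435 0.008 0.097]
```

Now I'll push gently along the bay, with the final approach in small steps.

{"name": "send_rows", "arguments": {"moves": [{"slide":[0.06,0,0.013],"turn":0,"gripper":0},{"slide":[0.12,0,0.026],"turn":0,"gripper":0},{"slide":[0.17,0,0.038],"turn":0,"gripper":0},{"slide":[0.22,0,0.05],"turn":0,"gripper":0},{"slide":[0.26,0,0.058],"turn":0,"gripper":0}]}}

```text
time_s: 32.0
tcp_pos: [0.5596, 0.0729, 0.0154]
eef_rot: [-179.4, -12.7, 5.3]
contact_force: [-4.6, 0.1, 2.7]
gripper_width: 0.0006
gripper_force: 2.2
```

{"name": "send_rows", "arguments": {"moves": [{"slide":[0.04,0,0.009],"turn":0,"gripper":0},{"slide":[0.08,0,0.018],"turn":0,"gripper":0},{"slide":[0.12,0,0.027],"turn":0,"gripper":0},{"slide":[0.15,0,0.034],"turn":0,"gripper":0},{"slide":[0.18,0,0.04],"turn":0,"gripper":0}]}}

```text
time_s: 32.42
tcp_pos: [0.5877, 0.0763, 0.0158]
eef_rot: [-179.3, -12.8, 5.3]
contact_force: [-1.2, -0.3, -1.2]
gripper_width: 0.0006
gripper_force: 0.9
```

Run:
```python
from ik import *
to(H(-81,0,14))
```

```text
32.42 [0.5877 0.0763 0.0158] [-179.31  -12.81    5.33] q [ 28.6  19.8 -40.7  14.4 -17.9  53.5] F [-1.2 -0.3 -1.2] w 0.0006 0.9
[[0.971, 0.096, 0.22], [0.091, -0.995, 0.033], [0.222, -0.012, -0.975]]
slide [0.114 0.009 0.038]
```

{"name": "send_rows", "arguments": {"moves": [{"slide":[0.02,0,0.005],"turn":0,"gripper":0},{"slide":[0.04,0,0.01],"turn":0,"gripper":0},{"slide":[0.06,0,0.015],"turn":0,"gripper":0},{"slide":[0.08,0,0.02],"turn":0,"gripper":0},{"slide":[0.09,0,0.022],"turn":0,"gripper":0}]}}

```text
time_s: 32.83
tcp_pos: [0.6013, 0.0776, 0.0157]
eef_rot: [-179.3, -12.8, 5.3]
contact_force: [-2.7, -1.0, -0.1]
gripper_width: 0.0003
gripper_force: 1.3
```

Run:
```python
from ik import *
to(H(-81,0,14));print(get_state()['moment'])
I,K,o,R=cap('top');cv2.imwrite('pics/t9.png',cv2.resize(I[170:240,210:310],None,fx=6,fy=6,interpolation=cv2.INTER_CUBIC))
I,K,o,R=cap('wrist');cv2.imwrite('pics/w9.png',I)
```

```text
32.83 [0.6013 0.0776 0.0157] [-179.31  -12.82    5.33] q [ 28.1  20.8 -38.6  13.3 -18.9  55.1] F [-2.7 -1.  -0.1] w 0.0003 1.3
[[0.971, 0.096, 0.22], [0.091, -0.995, 0.033], [0.222, -0.012, -0.975]]
slide [0.025 0.009 0.017]
[-0.23140051  1.69770111  0.01040228]
```

{"name": "send_rows", "arguments": {"moves": [{"slide":[0.01,0,0.002],"turn":0,"gripper":0},{"slide":[0.02,0,0.004],"turn":0,"gripper":0},{"slide":[0.02,0,0.004],"turn":0,"gripper":0},{"slide":[0.02,0,0.004],"turn":0,"gripper":0},{"slide":[0.02,0,0.004],"turn":0,"gripper":0}]}}

```text
time_s: 33.35
tcp_pos: [0.6042, 0.0779, 0.0158]
eef_rot: [-179.3, -12.8, 5.3]
contact_force: [-1.7, -1.8, -1.1]
gripper_width: 0.0003
gripper_force: 0.7
```

{"name": "send_rows", "arguments": {"moves": [{"slide":[0.005,0,0.001],"turn":0,"gripper":0},{"slide":[0.01,0,0.002],"turn":0,"gripper":0},{"slide":[0.01,0,0.002],"turn":0,"gripper":0},{"slide":[0.01,0,0.002],"turn":0,"gripper":0},{"slide":[0.01,0,0.002],"turn":0,"gripper":0}]}}

```text
time_s: 33.77
tcp_pos: [0.6056, 0.078, 0.0158]
eef_rot: [-179.3, -12.8, 5.3]
contact_force: [-1.8, -0.1, -0.2]
gripper_width: 0.0005
gripper_force: 1.2
```

Run:
```python
from ik import *
to(H(-81,0,14));print(get_state()['moment'])
```

```text
33.77 [0.6056 0.078  0.0158] [-179.31  -12.81    5.33] q [ 27.9  21.2 -37.9  13.  -19.3  55.7] F [-1.8 -0.1 -0.2] w 0.0005 1.2
[[0.971, 0.096, 0.22], [0.091, -0.995, 0.033], [0.222, -0.012, -0.975]]
slide [-0.003  0.009  0.011]
[-0.36185545  1.50327811 -0.09342823]
```

{"name": "send_rows", "arguments": {"moves": [{"slide":[0.005,0,0.001],"turn":0,"gripper":0},{"slide":[0.01,0,0.002],"turn":0,"gripper":0},{"slide":[0.01,0,0.002],"turn":0,"gripper":0},{"slide":[0.01,0,0.002],"turn":0,"gripper":0},{"slide":[0.01,0,0.002],"turn":0,"gripper":0}]}}

```text
time_s: 34.18
tcp_pos: [0.6073, 0.0782, 0.0158]
eef_rot: [-179.3, -12.8, 5.3]
contact_force: [-1.5, -0.2, -1.2]
gripper_width: 0.0005
gripper_force: 0.6
```

Run:
```python
from ik import *
to(H(-81,0,14))
I,K,o,R=cap('top')
a=cv2.resize(I[165:235,205:305],None,fx=4,fy=4,interpolation=cv2.INTER_CUBIC)
I,K,o,R=cap('side');print(proj(H(-58,0,30),K,o,R))
u,v=proj(H(-58,0,30),K,o,R).astype(int)
b=cv2.resize(I[v-35:v+35,u-50:u+50],None,fx=4,fy=4,interpolation=cv2.INTER_CUBIC)
cv2.imwrite('pics/tb.png',np.hstack([a,b]))
```

```text
34.18 [0.6073 0.0782 0.0158] [-179.3   -12.82    5.33] q [ 27.9  21.3 -37.6  12.8 -19.4  55.8] F [-1.5 -0.2 -1.2] w 0.0005 0.6
[[0.971, 0.096, 0.22], [0.091, -0.995, 0.033], [0.222, -0.012, -0.975]]
slide [-0.014  0.009  0.009]
[354.57832513 211.90950471]
```

View pics/tb.png

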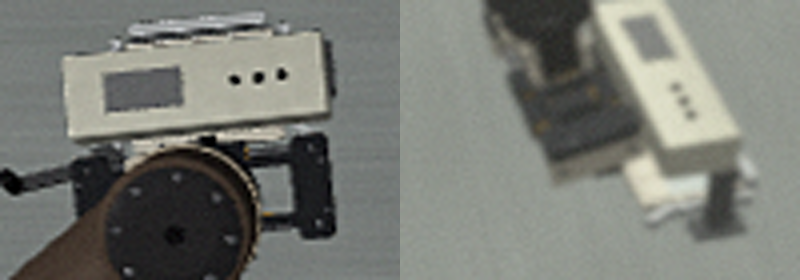

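This is my tenth and last picture. It shows the gripper body just in front of the light bar, still clear of it, with the carrier under the bar. I'll keep going in 1.5 mm steps and watch the force.

{"name": "send_rows", "arguments": {"moves": [{"slide":[0.005,0,0.001],"turn":0,"gripper":0},{"slide":[0.01,0,0.002],"turn":0,"gripper":0},{"slide":[0.01,0,0.002],"turn":0,"gripper":0},{"slide":[0.01,0,0.002],"turn":0,"gripper":0},{"slide":[0.01,0,0.002],"turn":0,"gripper":0}]}}

```text
time_s: 34.7
tcp_pos: [0.6087, 0.0783, 0.0158]
eef_rot: [-179.3, -12.8, 5.3]
contact_force: [-1.7, -0.2, -0.8]
gripper_width: 0.0005
gripper_force: 0.9
```

Run:
```python
from ik import *
to(H(-81,0,14))
# measure near edge in top/side? detect white carrier edge via side look
for n in('carrier','tab'):
    for c in('top','side'):
        for r_ in optics.look_for(c,n)[:5]:
            d=(np.array(r_['location'])[:2]-h);print(c,n,round(r_['p'],2),'home',(d@ex).round(4),(d@ey).round(4)) if abs(d@ex)<.12 and abs(d@ey)<.06 else 0
```

```text
34.7 [0.6087 0.0783 0.0158] [-179.31  -12.81    5.33] q [ 27.8  21.4 -37.4  12.7 -19.5  56. ] F [-1.7 -0.2 -0.8] w 0.0005 0.9
[[0.971, 0.096, 0.22], [0.091, -0.995, 0.033], [0.222, -0.012, -0.975]]
slide [-0.023  0.009  0.007]
top carrier 0.44 home -0.0326 -0.0052
side carrier 0.48 home -0.0221 -0.0384
top tab 0.46 home -0.0343 -0.0037
side tab 0.59 home -0.0255 -0.0418
```

{"name": "send_rows", "arguments": {"moves": [{"slide":[0.005,0,0.001],"turn":0,"gripper":0},{"slide":[0.01,0,0.002],"turn":0,"gripper":0},{"slide":[0.01,0,0.002],"turn":0,"gripper":0},{"slide":[0.01,0,0.002],"turn":0,"gripper":0},{"slide":[0.01,0,0.002],"turn":0,"gripper":0}]}}

```text
time_s: 35.32
tcp_pos: [0.6103, 0.0785, 0.0159]
eef_rot: [-179.3, -12.8, 5.3]
contact_force: [-0.7, -0.3, -1.3]
gripper_width: 0.0005
gripper_force: 0.6
```

{"name": "send_rows", "arguments": {"moves": [{"slide":[0.005,0,0.001],"turn":0,"gripper":0},{"slide":[0.01,0,0.002],"turn":0,"gripper":0},{"slide":[0.01,0,0.002],"turn":0,"gripper":0},{"slide":[0.01,0,0.002],"turn":0,"gripper":0},{"slide":[0.01,0,0.002],"turn":0,"gripper":0}]}}

```text
time_s: 35.73
tcp_pos: [0.6109, 0.0784, 0.0158]
eef_rot: [-179.3, -12.7, 5.3]
contact_force: [-5.4, 1.3, 1.6]
gripper_width: 0.0004
gripper_force: 2.9
```

{"name": "send_rows", "arguments": {"moves": [{"slide":[0.005,0,0.001],"turn":0,"gripper":0},{"slide":[0.01,0,0.002],"turn":0,"gripper":0},{"slide":[0.01,0,0.002],"turn":0,"gripper":0},{"slide":[0.01,0,0.002],"turn":0,"gripper":0},{"slide":[0.01,0,0.002],"turn":0,"gripper":0}]}}

```text
time_s: 36.15
tcp_pos: [0.6112, 0.0782, 0.0156]
eef_rot: [-179.4, -12.6, 5.3]
contact_force: [-12.0, 3.6, 6.1]
gripper_width: -0.0002
gripper_force: 6.2
```

Run:
```python
from ik import *
to(H(-81,0,14))
I,K,o,R=cap('wrist')
s=get_state();print(s['moment'])
```

```text
36.15 [0.6112 0.0782 0.0156] [-179.36  -12.64    5.33] q [ 27.7  21.6 -36.8  12.3 -20.   56.5] F [-12.    3.6   6.1] w -0.0002 6.2
[[0.972, 0.095, 0.217], [0.091, -0.995, 0.031], [0.219, -0.011, -0.976]]
slide [-0.039  0.007  0.002]
[1.17792123 4.64038796 0.430734  ]
```

Grip force rises together with push force, so the fingers are pressing the carrier against the stop, not the body against the bar. I'll back off and locate the knob.

{"name": "send_rows", "arguments": {"moves": [{"slide":[-0.03,0,-0.007],"turn":0,"gripper":0},{"slide":[-0.12,0,-0.026],"turn":0,"gripper":0},{"slide":[-0.24,0,-0.053],"turn":0,"gripper":0},{"slide":[-0.36,0,-0.2],"turn":0,"gripper":0.2},{"slide":[-0.4,0,-0.4],"turn":0,"gripper":0.4}]}}

```text
time_s: 36.62
tcp_pos: [0.5383, 0.0696, 0.0588]
eef_rot: [-179.4, -12.5, 5.3]
contact_force: [-0.6, -0.9, 0.7]
gripper_width: 0.0087
gripper_force: 0.0
```

{"name": "send_rows", "arguments": {"moves": [{"slide":[-0.1,0,-0.2],"turn":0,"gripper":0.5},{"slide":[-0.2,0,-0.3],"turn":0,"gripper":0.5},{"slide":[-0.3,0,-0.3],"turn":0,"gripper":0.5},{"slide":[-0.4,0,-0.3],"turn":0,"gripper":0.5},{"slide":[-0.4,0,-0.3],"turn":0,"gripper":0.5}]}}

```text
time_s: 37.03
tcp_pos: [0.4717, 0.0639, 0.092]
eef_rot: [-179.2, -12.9, 5.3]
contact_force: [-1.1, -0.7, -0.7]
gripper_width: 0.0409
gripper_force: 0.0
```

```bash
cat > see.py <<'E'
from ik import *
def knob():
    rays=[]
    for c,box in(('top',(198,190,245,240)),('side',None)):
        I,K,o,R=cap(c)
        if box is None:
            u,v=proj([.605,.23,.04],K,o,R).astype(int);box=(u-16,v-16,u+16,v+16)
        x0,y0,x1,y1=box;g=I[y0:y1,x0:x1].max(2)
        for th in(30,40,50):
            m=(g<th).astype(np.uint8);n,l,s,ce=cv2.connectedComponentsWithStats(m)
            for i in range(1,n):
                if s[i,4]>5:print(c,th,s[i].tolist(),(ce[i]+[x0,y0]).round(1),ray(ce[i]+[x0,y0],K,o,R,.045).round(4))
if __name__=='__main__':
    to([.5,.2,.15]);knob()
    I,K,o,R=cap('top')
    g=I[165:245,215:305].max(2).astype(int)
    # carrier near edge: bright columns profile below bar along y
    for y in(-40,-30,30,40):
        prof=[int(I[tuple(proj(H(x,y,8),K,o,R).round().astype(int)[::-1])].min()) for x in range(-80,-40,2)]
        print(y,prof)
E
python3 see.py
```

```text
37.03 [0.4717 0.0639 0.092 ] [-179.24  -12.87    5.31] q [ 36.    2.4 -49.7  13.  -27.   48.4] F [-1.1 -0.7 -0.7] w 0.0409 0.0
[[0.971, 0.096, 0.22], [0.09, -0.995, 0.034], [0.223, -0.013, -0.975]]
slide [ 0.351 -0.89  -0.305]
top 30 [7, 18, 7, 6, 23] [207.7 210.3] [0.6058 0.2321 0.045 ]
top 40 [36, 15, 2, 5, 6] [234.7 207.2] [0.6147 0.1478 0.045 ]
top 40 [7, 17, 7, 7, 26] [207.6 210.2] [0.6064 0.2325 0.045 ]
top 50 [35, 12, 4, 9, 13] [234.3 206.5] [0.6167 0.1489 0.045 ]
top 50 [7, 17, 8, 7, 30] [207.9 210.1] [0.6064 0.2315 0.045 ]
-40 [120, 117, 117, 117, 117, 111, 117, 117, 112, 116, 116, 120, 120, 114, 117, 117, 122, 122, 50, 173]
-30 [120, 120, 118, 117, 117, 117, 117, 117, 117, 117, 117, 117, 117, 114, 114, 119, 116, 116, 69, 69]
30 [118, 118, 120, 115, 115, 119, 119, 116, 113, 113, 115, 115, 115, 118, 118, 118, 117, 117, 93, 93]
40 [112, 115, 122, 122, 119, 115, 115, 114, 115, 114, 118, 118, 115, 115, 115, 113, 113, 91, 172, 172]
```

Run:
```python
from ik import *
s=get_state();X0=s['tcp_pos'];R0=r('xyz',s['eef_rot']);q0=np.array(s['joints'])
pv=np.array([.6265,.1625])
print('knob vec',np.degrees(np.arctan2(.232-pv[1],.606-pv[0])),np.hypot(.232-pv[1],.606-pv[0]))
for sg in(90,-90):
    R=R0@r('z',sg);q=q0.copy();q[5]-=sg
    for lab,t in[('pre',(.594,.2312,.12)),('g',(.610,.2326,.0185))]+[(a,tuple(pv+.0715*np.array([np.cos(np.radians(a)),np.sin(np.radians(a))])+[.004,.0006])+(.0185,)) for a in(120,140,160,180,186)]:
        q=relax(q,np.array(t),R,100);X,Rc=fk(q,P);print(sg,lab,np.round(t,4),(X-t).round(4),q.round(0),Rc[:,2].round(2),'slide0',(R0.T@(np.array(t)-X0)/.15).round(2))
```

```text
knob vec 106.4341632062534 0.07246033397659715
90 pre [0.594  0.2312 0.12  ] [-0. -0. -0.] [ 43.  15. -28.  12. -36. -47.] [ 0.22  0.03 -0.97] slide0 [ 0.91 -1.03  0.04]
90 g [0.61   0.2326 0.0185] [ 0. -0.  0.] [ 41.  24. -34.  19. -22. -53.] [ 0.22  0.03 -0.97] slide0 [ 0.87 -1.02  0.72]
90 120 [0.5948 0.225  0.0185] [ 0. -0.  0.] [ 42.  23. -37.  20. -21. -55.] [ 0.22  0.03 -0.97] slide0 [ 0.76 -0.98  0.69]
90 140 [0.5757 0.2091 0.0185] [0. 0. 0.] [ 41.  21. -41.  22. -19. -56.] [ 0.22  0.03 -0.97] slide0 [ 0.63 -0.88  0.66]
90 160 [0.5633 0.1876 0.0185] [0. 0. 0.] [ 40.  20. -43.  23. -17. -57.] [ 0.22  0.03 -0.97] slide0 [ 0.54 -0.75  0.64]
90 180 [0.559  0.1631 0.0185] [-0.  0. -0.] [ 38.  19. -45.  23. -16. -55.] [ 0.22  0.03 -0.97] slide0 [ 0.49 -0.59  0.63]
90 186 [0.5594 0.1556 0.0185] [-0.  0. -0.] [ 38.  19. -45.  23. -16. -53.] [ 0.22  0.03 -0.97] slide0 [ 0.49 -0.54  0.63]
-90 pre [0.594  0.2312 0.12  ] [-0. -0. -0.] [ 43.  15. -28.  12. -36. 133.] [ 0.22  0.03 -0.97] slide0 [ 0.91 -1.03  0.04]
-90 g [0.61   0.2326 0.0185] [ 0. -0.  0.] [ 41.  24. -34.  19. -22. 127.] [ 0.22  0.03 -0.97] slide0 [ 0.87 -1.02  0.72]
-90 120 [0.5948 0.225  0.0185] [ 0. -0.  0.] [ 42.  23. -37.  20. -21. 125.] [ 0.22  0.03 -0.97] slide0 [ 0.76 -0.98  0.69]
-90 140 [0.5757 0.2091 0.0185] [0. 0. 0.] [ 41.  21. -41.  22. -19. 124.] [ 0.22  0.03 -0.97] slide0 [ 0.63 -0.88  0.66]
-90 160 [0.5633 0.1876 0.0185] [0. 0. 0.] [ 40.  20. -43.  23. -17. 123.] [ 0.22  0.03 -0.97] slide0 [ 0.54 -0.75  0.64]
-90 180 [0.559  0.1631 0.0185] [-0.  0. -0.] [ 38.  19. -45.  23. -16. 125.] [ 0.22  0.03 -0.97] slide0 [ 0.49 -0.59  0.63]
-90 186 [0.5594 0.1556 0.0185] [-0.  0. -0.] [ 38.  19. -45.  23. -16. 127.] [ 0.22  0.03 -0.97] slide0 [ 0.49 -0.54  0.63]
```

{"name": "send_rows", "arguments": {"moves": [{"slide":[0.18,-0.2,-0.05],"turn":0.07,"gripper":0.4},{"slide":[0.36,-0.4,-0.05],"turn":0.14,"gripper":0.4},{"slide":[0.54,-0.6,-0.05],"turn":0.21,"gripper":0.4},{"slide":[0.72,-0.8,-0.03],"turn":0.28,"gripper":0.4},{"slide":[0.9,-1,0.0],"turn":0.35,"gripper":0.4}]}}

```text
time_s: 37.6
tcp_pos: [0.5926, 0.2283, 0.1241]
eef_rot: [-172.5, -10.5, -27.1]
contact_force: [0.4, -0.7, -0.0]
gripper_width: 0.0349
gripper_force: 0.0
```

{"name": "send_rows", "arguments": {"moves": [{"slide":[0,0,0],"turn":0.07,"gripper":0.4},{"slide":[0,0,0],"turn":0.14,"gripper":0.4},{"slide":[0,0,0],"turn":0.21,"gripper":0.4},{"slide":[0,0,0],"turn":0.28,"gripper":0.4},{"slide":[0,0,0],"turn":0.35,"gripper":0.4}]}}

```text
time_s: 38.02
tcp_pos: [0.5914, 0.2265, 0.123]
eef_rot: [-168.2, -5.1, -58.4]
contact_force: [-0.3, 1.4, 0.1]
gripper_width: 0.0346
gripper_force: 0.0
```

{"name": "send_rows", "arguments": {"moves": [{"slide":[0,0,0],"turn":0.07,"gripper":0.4},{"slide":[0,0,0],"turn":0.14,"gripper":0.4},{"slide":[0,0,0],"turn":0.21,"gripper":0.4},{"slide":[0,0,0],"turn":0.28,"gripper":0.4},{"slide":[0,0,0],"turn":0.3,"gripper":0.4}]}}

```text
time_s: 38.43
tcp_pos: [0.5914, 0.2263, 0.1231]
eef_rot: [-167.2, 0.8, -84.9]
contact_force: [-0.3, 0.5, -0.1]
gripper_width: 0.035
gripper_force: 0.0
```

Run:
```python
from ik import *
to([.610,.2326,.0185])
I,K,o,R=cap('wrist');print(proj([.606,.232,.05],K,o,R))
u,v=proj([.606,.232,.05],K,o,R).astype(int)
x0,y0=max(u-60,0),max(v-60,0);g=I[y0:v+60,x0:u+60].max(2)
for th in(25,40,55):
    m=(g<th).astype(np.uint8);n,l,s,ce=cv2.connectedComponentsWithStats(m)
    for i in range(1,n):
        if s[i,4]>60:print(th,s[i].tolist(),(ce[i]+[x0,y0]).round(1),ray(ce[i]+[x0,y0],K,o,R,.05).round(4))
```

```text
38.43 [0.5914 0.2263 0.1231] [-167.19    0.76  -84.88] q [ 42.7  14.8 -28.5  12.1 -36.7 -46.8] F [-0.3  0.5 -0.1] w 0.035 0.0
[[0.089, -0.971, 0.22], [-0.996, -0.084, 0.033], [-0.013, -0.222, -0.975]]
slide [-0.021  0.031  0.709]
[320.15094297 247.02255005]
25 [41, 43, 31, 29, 381] [319.6 240.6] [0.6068 0.2277 0.05  ]
25 [1, 86, 18, 31, 355] [271.5 290.2] [0.6378 0.2692 0.05  ]
25 [97, 86, 18, 31, 285] [364.1 288.9] [0.5741 0.2562 0.05  ]
40 [41, 41, 31, 34, 556] [316.6 243.5] [0.6086 0.23   0.05  ]
40 [0, 86, 19, 32, 426] [271.5 290.7] [0.6378 0.2696 0.05  ]
40 [96, 86, 20, 33, 419] [363.4 290.8] [0.5744 0.2576 0.05  ]
55 [40, 0, 33, 76, 748] [317.1 241.1] [0.6084 0.2283 0.05  ]
55 [0, 86, 120, 34, 1107] [317.8 294. ] [0.6047 0.2658 0.05  ]
```

{"name": "send_rows", "arguments": {"moves": [{"slide":[0,0.02,0.15],"turn":0,"gripper":0.4},{"slide":[0,0.02,0.3],"turn":0,"gripper":0.4},{"slide":[0,0.02,0.45],"turn":0,"gripper":0.4},{"slide":[0,0.02,0.6],"turn":0,"gripper":0.4},{"slide":[0,0.02,0.7],"turn":0,"gripper":0.4}]}}

```text
time_s: 38.9
tcp_pos: [0.611, 0.2291, 0.018]
eef_rot: [-167.3, 0.6, -84.4]
contact_force: [-0.3, -0.5, 0.2]
gripper_width: 0.0349
gripper_force: 0.0
```

{"name": "send_rows", "arguments": {"newtons": 8, "moves": [{"slide":[0,0,0],"turn":0,"gripper":0.3},{"slide":[0,0,0],"turn":0,"gripper":0.2},{"slide":[0,0,0],"turn":0,"gripper":0.1},{"slide":[0,0,0],"turn":0,"gripper":0.05},{"slide":[0,0,0],"turn":0,"gripper":0.05}]}}

```text
time_s: 39.32
tcp_pos: [0.6105, 0.2292, 0.0211]
eef_rot: [-167.2, 0.7, -84.5]
contact_force: [1.4, -1.3, -3.8]
gripper_width: 0.019
gripper_force: 7.7
```

Run:
```python
from ik import *
to([.610,.2326,.0185]);s=get_state();M=r('xyz',s['eef_rot']);X=np.array(s['tcp_pos'])
G=X-.019*M[:,2];pv=np.array([.6265,.1625]);v=G[:2]-pv;print('G',G,np.degrees(np.arctan2(v[1],v[0])),np.hypot(*v))
a0=np.arctan2(v[1],v[0])
for a in(115,125,135,145,155,165,175,182,186):
    w=pv+.0745*np.array([np.cos(np.radians(a)),np.sin(np.radians(a))]);print(a,(M.T@np.r_[w-G[:2],0]/.15).round(3))
```

```text
39.32 [0.6105 0.2292 0.0211] [-167.16    0.7   -84.51] q [ 41.   23.7 -34.   18.3 -22.4 -51.9] F [ 1.4 -1.3 -3.8] w 0.019 7.7
[[0.096, -0.971, 0.22], [-0.995, -0.091, 0.033], [-0.012, -0.222, -0.975]]
slide [-0.023  0.005  0.017]
G [0.60635546 0.22852923 0.03966721] 106.96616740978874 0.06903377582380263
115 [-0.017  0.072 -0.016]
125 [ 0.019  0.149 -0.034]
135 [ 0.068  0.219 -0.051]
145 [ 0.129  0.279 -0.065]
155 [ 0.199  0.327 -0.077]
165 [ 0.277  0.364 -0.086]
175 [ 0.361  0.386 -0.092]
182 [ 0.421  0.393 -0.095]
186 [ 0.455  0.394 -0.095]
```

{"name": "send_rows", "arguments": {"newtons": 12, "moves": [{"slide":[-0.01,0.07,-0.016],"turn":0,"gripper":0.05},{"slide":[0.02,0.145,-0.034],"turn":0,"gripper":0.05},{"slide":[0.07,0.215,-0.05],"turn":0,"gripper":0.05},{"slide":[0.13,0.275,-0.065],"turn":0,"gripper":0.05},{"slide":[0.2,0.325,-0.077],"turn":0,"gripper":0.05}]}}

```text
time_s: 39.73
tcp_pos: [0.564, 0.1944, 0.0217]
eef_rot: [-167.1, 0.7, -84.5]
contact_force: [12.6, -3.7, -7.5]
gripper_width: 0.0189
gripper_force: 12.0
```

Run:
```python
from ik import *
st();s=get_state();M=r('xyz',s['eef_rot']);X=np.array(s['tcp_pos'])
G=X-.019*M[:,2];pv=np.array([.6265,.1625]);v=G[:2]-pv;print('G',G,np.degrees(np.arctan2(v[1],v[0])),np.hypot(*v))
for a in(160,165,170,175,182,186,190):
    w=pv+.0745*np.array([np.cos(np.radians(a)),np.sin(np.radians(a))]);print(a,(M.T@np.r_[w-G[:2],0]/.15).round(3))
I,K,o,R=cap('top')
x0,y0,x1,y1=195,185,260,240;g=I[y0:y1,x0:x1].max(2);m=(g<75).astype(np.uint8);n,l,ss,ce=cv2.connectedComponentsWithStats(m)
for i in range(1,n):
    if ss[i,4]>8:print(ss[i].tolist(),ray(ce[i]+[x0,y0],K,o,R,.03).round(3))
```

```text
39.73 [0.564  0.1944 0.0217] [-167.07    0.73  -84.49] q [ 40.9  19.5 -42.7  22.6 -18.1 -56.4] F [12.6 -3.7 -7.5] w 0.0189 12.0
G [0.55983215 0.19372425 0.04020769] 154.903702188943 0.07361762851694419
160 [ 0.036  0.025 -0.006]
165 [ 0.076  0.041 -0.011]
170 [ 0.117  0.054 -0.014]
175 [ 0.159  0.064 -0.017]
182 [ 0.219  0.071 -0.019]
186 [ 0.254  0.072 -0.02 ]
190 [ 0.289  0.07  -0.02 ]
[0, 11, 65, 44, 1336] [0.585 0.203 0.03 ]
```

{"name": "send_rows", "arguments": {"moves": [{"slide":[0.05,0.015,-0.004],"turn":0,"gripper":0.05},{"slide":[0.11,0.03,-0.008],"turn":0,"gripper":0.05},{"slide":[0.17,0.04,-0.01],"turn":0,"gripper":0.05},{"slide":[0.22,0.045,-0.011],"turn":0,"gripper":0.05},{"slide":[0.255,0.045,-0.011],"turn":0,"gripper":0.05}]}}

```text
time_s: 40.2
tcp_pos: [0.5592, 0.155, 0.0213]
eef_rot: [-167.2, 0.7, -84.5]
contact_force: [-16.4, 10.0, 9.9]
gripper_width: 0.0185
gripper_force: 13.2
```

{"name": "send_rows", "arguments": {"moves": [{"slide":[0.01,-0.005,0],"turn":0,"gripper":0.05},{"slide":[0.02,-0.005,0],"turn":0,"gripper":0.05},{"slide":[0.03,-0.005,0],"turn":0,"gripper":0.05},{"slide":[0.04,-0.005,0],"turn":0,"gripper":0.05},{"slide":[0.04,-0.005,0],"turn":0,"gripper":0.05}]}}

```text
time_s: 40.62
tcp_pos: [0.5599, 0.1515, 0.0208]
eef_rot: [-167.2, 0.8, -84.4]
contact_force: [-20.9, 15.0, 5.2]
gripper_width: 0.019
gripper_force: 12.7
```

Run:
```python
from ik import *
st();s=get_state();M=r('xyz',s['eef_rot']);X=np.array(s['tcp_pos'])
G=X-.019*M[:,2];pv=np.array([.6265,.1625]);v=G[:2]-pv;print('G',G,np.degrees(np.arctan2(v[1],v[0])),np.hypot(*v))
```

```text
40.62 [0.5599 0.1515 0.0208] [-167.16    0.77  -84.36] q [ 37.3  18.3 -44.4  21.2 -16.9 -51.5] F [-20.9  15.    5.2] w 0.019 12.7
G [0.55570078 0.1507972  0.03928114] -170.6141273661321 0.07175991130225563
```

{"name": "send_rows", "arguments": {"moves": [{"slide":[0,0,0],"turn":0,"gripper":0.3},{"slide":[0,0,0],"turn":0,"gripper":0.4},{"slide":[0,0,0],"turn":0,"gripper":0.4},{"slide":[0,0,-0.2],"turn":0,"gripper":0.4},{"slide":[0,0,-0.4],"turn":0,"gripper":0.4}]}}

```text
time_s: 41.03
tcp_pos: [0.5472, 0.1471, 0.0781]
eef_rot: [-167.4, 0.6, -84.5]
contact_force: [1.0, 0.7, 0.3]
gripper_width: 0.0348
gripper_force: 0.0
```

{"name": "send_rows", "arguments": {"moves": [{"slide":[-0.1,0,-0.2],"turn":0,"gripper":0.4},{"slide":[-0.3,0.1,-0.3],"turn":0,"gripper":0.3},{"slide":[-0.5,0.3,-0.3],"turn":0,"gripper":0.2},{"slide":[-0.7,0.5,-0.3],"turn":0,"gripper":0},{"slide":[-0.9,0.7,-0.3],"turn":0,"gripper":0}]}}

```text
time_s: 41.45
tcp_pos: [0.4246, 0.271, 0.1024]
eef_rot: [-167.1, 0.8, -84.6]
contact_force: [0.6, 0.5, -0.8]
gripper_width: 0.0138
gripper_force: 0.0
```

Run:
```python
from ik import *
st()
I,K,o,R=cap('top')
pr=lambda p:proj(p,K,o,R).round(1)
print('expected locked knob px',pr([.5515,.156,.05]),'pivot',pr([.6265,.1625,.013]),'rot',I.shape)
x0,y0,x1,y1=200,190,275,245
g=I[y0:y1,x0:x1].max(2)
for th in(32,45,75):
    m=(g<th).astype(np.uint8);n,l,ss,ce=cv2.connectedComponentsWithStats(m)
    for i in range(1,n):
        if ss[i,4]>8:print(th,(ss[i]+[x0,y0,0,0,0]).tolist(),(ce[i]+[x0,y0]).round(1),ray(ce[i]+[x0,y0],K,o,R,.045).round(4))
for y in range(200,240): print(y,' '.join('%3d'%v for v in I[y,222:262].max(1)))
```

```text
41.45 [0.4246 0.271  0.1024] [-167.08    0.83  -84.58] q [ 62.    5.  -47.4  20.2 -31.2 -73.4] F [ 0.6  0.5 -0.8] w 0.0138 0.0
expected locked knob px [231.8 227. ] pivot [231.3 205.2] rot (480, 640, 3)
32 [255, 198, 5, 11, 41] [257.3 203.1] [0.6265 0.077  0.045 ]
32 [233, 207, 6, 5, 9] [234.9 208.2] [0.6114 0.1471 0.045 ]
32 [230, 225, 6, 6, 21] [232.5 227.7] [0.5502 0.1546 0.045 ]
45 [255, 198, 5, 11, 46] [257.1 203.1] [0.6266 0.0777 0.045 ]
45 [233, 207, 6, 7, 13] [234.4 208.9] [0.6092 0.1487 0.045 ]
45 [230, 220, 6, 11, 31] [232.7 226.6] [0.5536 0.1538 0.045 ]
75 [224, 195, 51, 36, 327] [240.9 207.2] [0.6145 0.1282 0.045 ]
200 119  97  67  55  59  70  65  68  73  82  85 112 116  98  87 108 180 186 179 178 178 177 175 176 173 174 177 177 179 191 193 196 135  45  17  19   4  27  66  61
201 119 128 113  99  94 114 131 105  77  71  67 115 171 112 124 126 152 178 183 187 196 192 189 193 185 145 108  95  77  84  67  84  70  33  14  18   3  46 117 125
202 127 130 127 126 132 101  58  52  50  47  48  51  84  79  98  73  95 100  81  56  57  58  44  86 103 113 121 121 120 122 120 126  83  
[... 5394 characters left out ...]
 118 116 120 117 117 113 118 118 116 120 118
236 116 120 115 115 120 118 116 118 116 114 112 116 121 112 115 115 113 114 119 115 116 117 112 116 112 112 113 115 112 116 116 115 112 116 117 113 113 117 114 116
237 114 115 115 119 118 110 116 118 117 115 113 114 115 119 118 115 114 117 116 113 118 117 119 119 117 117 119 120 121 121 117 119 118 116 114 121 119 117 119 118
238 120 118 116 117 121 118 117 119 118 118 120 120 115 118 121 118 119 121 116 120 117 117 121 120 119 120 121 121 117 120 116 119 119 123 119 117 123 116 120 118
239 115 115 117 114 116 120 118 117 114 117 118 117 118 114 114 115 116 116 115 115 115 113 116 114 116 109 117 116 118 115 118 115 117 115 117 119 116 119 118 116
```

The lever's nose runs parallel to the bar along the carrier's near edge, and its handle points at the robot. It took 15 N against the end stop. The gripper is clear, so I'm handing the job in.

```bash
python3 -c "
from h import *
s=st();print(order.close_job())"
```

```text
41.5 [0.421  0.2745 0.1016] [-167.08    0.83  -84.36] q [ 62.7   5.  -47.7  20.3 -31.1 -74. ] F [-4.3  0.5 -2.7] w 0.0102 0.0
the job is handed in; nothing more can be done
None
```

The carrier is home against the rear stop, the lever is swung to its locked end stop, the gripper is clear, and the job was handed in at 41.5 s; the hand-in returned no verdict, so I can't confirm the pass.

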